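# Walk the delivery file along under the desk shelf

## Robot

A 7-joint arm with a two-finger parallel gripper is mounted at the origin on the work surface. World frame = base frame: x ahead of the robot, y to its left, z up, the work surface at z = 0. Lengths are in m, angles in rad, forces in N, time in s.
With the tool pointing down it reaches from about 0.35 to 0.9 m from the base axis. Payload 8.1 kg.
Tool frame: the origin (TCP) lies where the fingers leave the gripper's body, on its centre line; the fingertips stand 66 mm ahead of it and the grasp point (between the pads) lies 47 mm ahead of it (arm.tip_reach is the distance from the TCP to the fingertips, in m); z points along the fingers, y is the direction in which the jaws open and shut (so a half turn about z gives the same grasp; the last joint's range is limited). The gripper opens to 92 mm and grips with 3 to 60 N. Pads are 19 mm wide; open, the fingers measure 130 mm over their backs; the gripper's body (75 mm by 190 mm) begins 47 mm behind the grasp point.
Start: joints at [1.157, 0.434, 0.025, 1.573, -0.012, 1.134, -0.075], TCP at [0.191, -0.595, 0.292] pointing down, gripper open.
Joint ranges: [-2.62, 2.62], [-0.44, 2.09], [-1.27, 1.32], [0.08, 2.57], [-1.32, 4.46], [0.12, 2], [-2.74, 2.74]. Speed limits (rad/s): [2.22, 2.22, 3.01, 3.01, 3.14, 3.14, 3.14].

## Interface

Orientations are given as a rotation vector (axis times angle).
In Python, from cell import arm gives the robot as it stands.
- The arm moves only by the tool carry_out, never from a script. Its argument "plan" is a list of rows, each a list of 5 numbers: the shift along the world's x, y, z in cm, then the turn about the world's z in rad, then the finger opening in cm, from 0 to 9.18. In form: [[tx, ty, tz, spin, fingers], ...]. A call has 1 to 20 rows; each row is the pose to reach, as a shift and turn from the pose measured when the call began; what a row does not reach only later rows make up. A row lasts 1/10 s, in which the tool goes at most 50 mm and 8.59 degrees, less where a joint would pass 70% of its speed; a pose out of reach is approached as far as the arm can. A call with a gripper value outside its range is refused whole. The fingers move at their own pace and stop on an object; "squeeze" is the grip in N (left out, the last holds). Time passes only in rows, so rows that repeat a pose let the fingers close. It gives the time, the measured TCP pose, the force and the opening at its end, in the units of the state.
- arm.observe(): the state, without advancing time (a new reading comes with each control period).
- arm.get_image(name): name is "scene" or "side" or "wrist"; returns (picture, depth): 480x640x3 uint8, red, green, blue; 480x640 float32, m along the optical axis (not along the pixel's ray), 0 where there is no reading.
- arm.get_calibration(name): a dict with "intrinsics" (3x3 intrinsics, pixels), "rvec" (rotation vector, rad) and "tvec" (3), from world to camera coordinates, as OpenCV has them; the wrist camera has in their place "tool_from_camera" (4x4, takes a point from camera to tool coordinates, whose origin is the TCP and whose axes are the flange's). Camera axes: x right, y down, z forward; pixel columns grow to the right and rows downward; lengths in m; the calibration is good to about 2 mm. A picture is of the moment at which its call begins: read the wrist's pose just before it. get_calibration takes no time and is no camera call.
- arm.sign_off(): hands the job in, once; it reports no verdict.
The state is a dict: "clock": time; "joints": joint angles; "dq": joint speeds; "joint_efforts": joint torques, N m; "position": TCP position; "ee_rot": TCP orientation; "force": force on the tool from outside, world axes, zero at the start; "ft_torque": the same for the moment, N m; "width": opening from 0.0 (shut) to 1.0 (fully open).
Only numpy, scipy, OpenCV 4.12 (cv2) and the standard library are available. Lean on these libraries where they do the work, as an engineer would, in place of code of your own. Each camera call takes 0.05 s, during which the arm holds its last target. There are 200 camera calls.

## Task

The heavy blue delivery-note file stands partly under the low desk shelf, so it cannot be lifted out. Tip it clearly onto one of its long lower edges and walk it sideways, swinging one end of that edge forward about the planted corner at the other end, then the other, about 4 cm at a time, and never lifting it clear of the desk, until it is alongside the yellow divider; keep it tipped until you are there. Then set it down upright, square to the divider and snug beside it with no more than about a centimetre between them, let go, and leave the other desk things where they are.

Things in the scene. Friction and masses are not known exactly. Their poses are not given: they have to be found in the camera images.
- file: Heavy blue file box, flat sides: 160 mm front to back (its x; labelled front faces -x, roughly the robot), 52 mm thick (its y), 215 mm tall, 0.5 to 0.95 kg. Origin: centre of its underside. About 45 mm of its front end stands out before the shelf board: grip it there across its thickness near the top, tool leaning back, upper end towards the robot (40 to 45 degrees clears the board).
- file_front_left (a point): the file's lower corner at its front (-x), left (+y): (-80, 26, 0) mm in the file's frame
- file_front_right (a point): lower corner at (-80, -26, 0) mm in the file's frame
- file_back_left (a point): lower corner at (80, 26, 0) mm in the file's frame
- file_back_right (a point): lower corner at (80, -26, 0) mm in the file's frame
- divider: Yellow upright steel plate fixed to the desk: 160 mm front to back (its x), 12 mm thick (its y), 120 mm tall. Origin: centre of its underside. It stands 120 to 200 mm left or right of the file, centre to centre, its x within about 10 degrees of the file's x; the way between is free. The file ends on the side it comes from, x axes in line: centres 32 mm apart when they touch.
- shelf: Plywood board fixed over the desk, 120 mm deep (its x, -60 to 60), 740 mm long (its y), underside 250, top 266 mm above the desk, on legs at y = -360 and 360 mm, open front and back; under it within 270 mm of the middle only file and divider. Stock on it at |y| over 170 mm, up to 330 mm high. Origin: on the desk under the board's middle. File and divider centres: x about -25 mm in its frame.
- tumbler: Empty clear glass tumbler, 72 mm across, 100 mm tall, loose, on the robot's side of the file. Origin: centre of its underside. Leave it alone.
- dispenser: Red tape dispenser, 130 x 50 mm, 84 mm tall, loose. Origin: centre of its underside. Leave it alone.
- punch: Stainless steel hole punch, 110 x 110 mm, 65 mm tall, loose. Origin: centre of its underside. Leave it alone.
- stapler: Green and black stapler, 130 x 34 mm, 60 mm tall, loose. Origin: centre of its underside. Leave it alone.
- penpot: Black pen pot, 70 mm across, 95 mm tall (pens to 150 mm), loose. Origin: centre of its underside. Leave it alone.

How it is judged:
On the way, in this order (a step that is already met when the one before it is completed fails the run):
1. the file is tipped onto one of its long lower edges (about 6 degrees or more) ((angle between file's own y axis and vertical below 1.47 rad or angle between file's own y axis and vertical above 1.67 rad)), for 0.1 s.
2. first step: still tipped, one lower corner planted within 15 mm of its start while the corner at the other end of the same edge has swung more than 25 mm ((angle between file's own y axis and vertical below 1.47 rad or angle between file's own y axis and vertical above 1.67 rad) and ((distance of file_front_left from where it was at the start of the episode below 0.015 m and height (world z) of file_front_left below 0.007 m and distance of file_back_left from where it was at the start of the episode above 0.025 m and height (world z) of file_back_left below 0.03 m) or (distance of file_front_right from where it was at the start of the episode below 0.015 m and height (world z) of file_front_right below 0.007 m and distance of file_back_right from where it was at the start of the episode above 0.025 m and height (world z) of file_back_right below 0.03 m) or (distance of file_back_left from where it was at the start of the episode below 0.015 m and height (world z) of file_back_left below 0.007 m and distance of file_front_left from where it was at the start of the episode above 0.025 m and height (world z) of file_front_left below 0.03 m) or (distance of file_back_right from where it was at the start of the episode below 0.015 m and height (world z) of file_back_right below 0.007 m and distance of file_front_right from where it was at the start of the episode above 0.025 m and height (world z) of file_front_right below 0.03 m))), for 0.1 s.
3. next step: still tipped, both ends of that edge have come more than 25 mm from their start ((angle between file's own y axis and vertical below 1.47 rad or angle between file's own y axis and vertical above 1.67 rad) and ((distance of each of file_front_left, file_back_left from where it was at the start of the episode above 0.025 m and height (world z) of any of file_front_left, file_back_left below 0.007 m) or (distance of each of file_front_right, file_back_right from where it was at the start of the episode above 0.025 m and height (world z) of any of file_front_right, file_back_right below 0.007 m))), for 0.05 s.
4. the file arrives beside the divider (centres within 60 mm across the gap) still tipped ((angle between file's own y axis and vertical below 1.47 rad or angle between file's own y axis and vertical above 1.67 rad) and y of file in the frame of divider between -0.06 and 0.06 m), for 0.1 s.
At the end, for the whole second after the job is handed in: The file stands upright on the desk (within 2 degrees), released and at rest beside the divider: gap at most 15 mm (centres within 47 mm across it), within 35 mm of level with it front to back, and square to it within 7 degrees (y of file in the frame of divider between -0.047 and 0.047 m and x of file in the frame of divider between -0.035 and 0.035 m and angle between the x axis of file and the x axis of divider, either way round below 0.13 rad and angle between file's own z axis and vertical below 0.04 rad and height (world z) of file below 0.004 m and linear speed of file below 0.02 m/s and angular speed of file below 0.1 rad/s); the robot touches nothing.
It fails at once if the file is lifted clear of the desk (all four lower corners more than 7 mm up) (height (world z) of each of file_front_left, file_front_right, file_back_left, file_back_right above 0.007 m).
It fails at once if the file is toppled (leans more than 35 degrees) (angle between file's own z axis and vertical above 0.6 rad).
It fails at once if the tumbler, tape dispenser, hole punch, stapler or pen pot is moved more than 30 mm or knocked over (distance of any of tumbler, dispenser, punch, stapler, penpot from where it was at the start of the episode above 0.03 m or angle between any of tumbler, dispenser, punch, stapler, penpot's own z axis and vertical above 0.4 rad).
It also fails if it takes over 51 s, if anything falls off the work surface, if the arm or the gripper's body presses on something with over 40 N, if the wrist force passes 120 N, or if a joint passes its speed limit or range.

## Working session

There is one attempt and no reset: what is moved stays moved. The work goes in short steps, Python scripts to look and compute and a tool call to move; the robot and the scene stay as the last step left them, time stands still between calls to the robot, and variables do not carry over. Pictures are saved under pics/ and viewed, about 8 in all and at most 12, crops included, and the job is handed in when it is done.

Besides the shell and the picture viewer there is one more tool, called after "Call:" as name([rows], argument=value, ...), one row to a line, values as JSON. carry_out: Moves the arm, as the interface text tells. Its arguments: {"type":"object","properties":{"plan":{"type":"array"},"squeeze":{"type":"number"}},"required":["plan"]}

```bash
mkdir -p pics; ls; cat > h.py <<'E'
import numpy as np, cv2
from cell import arm
from scipy.spatial.transform import Rotation as R
def shot(n,f):
    p,d=arm.get_image(n); cv2.imwrite('pics/'+f+'.png',p[:,:,::-1]); np.save('pics/'+f+'.npy',d); return p,d
def world(n,d):
    c=arm.get_calibration(n);K=c['intrinsics'];Rm=R.from_rotvec(np.ravel(c['rvec'])).as_matrix();t=np.ravel(c['tvec'])
    v,u=np.mgrid[:d.shape[0],:d.shape[1]]
    P=np.stack([(u-K[0,2])*d/K[0,0],(v-K[1,2])*d/K[1,1],d],-1)
    W=(P-t)@Rm; W[d==0]=np.nan; return W
def proj(n,X):
    c=arm.get_calibration(n);return cv2.projectPoints(np.float64(X).reshape(-1,3),np.ravel(c['rvec']),np.ravel(c['tvec']),np.array(c['intrinsics']),None)[0][:,0]
E
python3 - <<'E'
from h import *
for n in('scene','side'):
    p,d=shot(n,n+'0'); c=arm.get_calibration(n); Rm=R.from_rotvec(np.ravel(c['rvec'])).as_matrix(); print(n,'cam at',-Rm.T@np.ravel(c['tvec']),'fwd',Rm[2])
print(arm.observe())
E
```

```text
pics
scene cam at [ 0.98562049 -0.1877504   1.45064515] fwd [-0.27836493  0.13535496 -0.95089011]
side cam at [0.23109441 0.71393817 0.7798747 ] fwd [ 0.30593108 -0.66176602 -0.68445007]
{'clock': 0.1, 'joints': array([ 1.15742499,  0.43513291,  0.02496163,  1.57398233, -0.01158789,
        1.13399079, -0.07511275]), 'dq': array([ 0.00165196,  0.0007994 ,  0.00115143, -0.0012089 ,  0.0007738 ,
        0.00110081,  0.00089929]), 'joint_efforts': array([ 2.96069426e-03, -6.69128823e+01,  9.87999961e-01, -3.15147185e+01,
       -6.05366053e-02,  3.74884042e-02, -3.42263093e-05]), 'position': array([ 0.19097417, -0.59473669,  0.29154512]), 'ee_rot': array([-3.10244868e+00, -4.85888985e-01,  5.33715496e-04]), 'force': array([ 1.04575786,  0.06039342, -0.15912153]), 'ft_torque': array([-0.01979852,  0.02431291, -0.03348425]), 'width': 1.0036826004499926}
```

View pics/scene0.png

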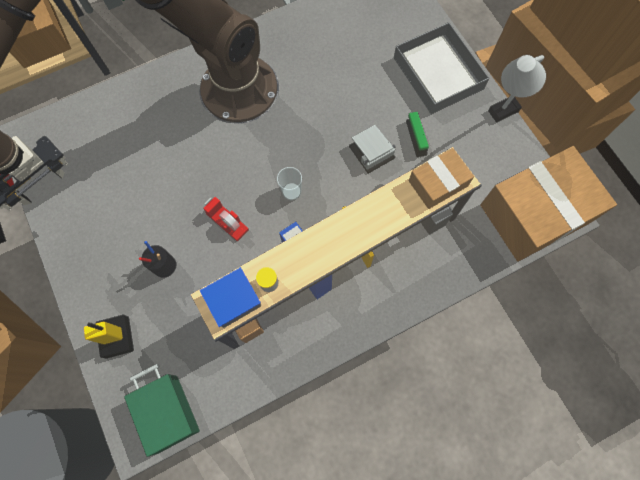

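View pics/side0.png

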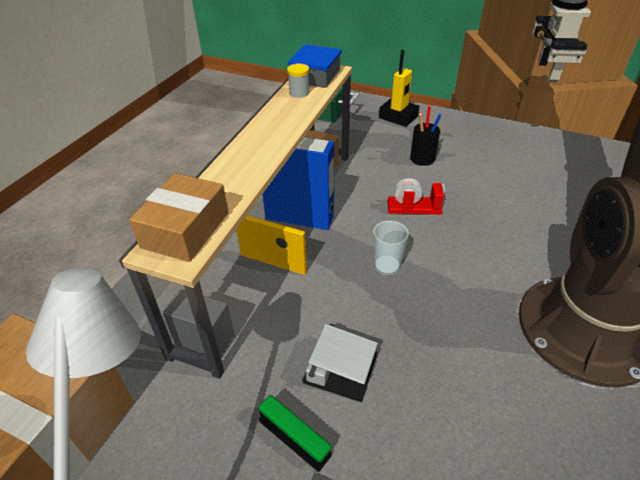

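The side view shows the file (about 300,185) left of which, in the robot's sense, the divider stands (about 272,245). The tumbler is at (388,248). In the scene view the file's front top is at (291,233), and the shelf edge runs from (195,295) to (440,150).

```bash
python3 - <<'E'
from h import *
d=np.load('pics/side0.npy');p=cv2.imread('pics/side0.png').astype(int);W=world('side',d);b,g,r=p[...,0],p[...,1],p[...,2]
v,u=np.mgrid[:480,:640]
def fit(m,name):
    P=W[m];P=P[~np.isnan(P).any(1)]
    for _ in range(3):
        c=np.median(P,0);n=np.linalg.svd(P-P.mean(0),full_matrices=False)[2][2];c=P.mean(0);P=P[abs((P-c)@n)<.004]
    t=np.array([-n[1],n[0]]);t/=np.linalg.norm(t); t=t*np.sign(t[0]) 
    s=P[:,:2]@t
    print(name,len(P),'n',n.round(3),'c',c.round(4),'ang',np.degrees(np.arctan2(t[1],t[0])).round(2),'s',np.percentile(s,[0.5,99.5]).round(4),'nd',(c@n).round(4),'z',np.percentile(P[:,2],[.5,99.5]).round(3),'t',t.round(4))
blue=(b>90)&(b>2*r)&(b>1.6*g)
yel=(r>120)&(g>90)&(b<80)
roi=lambda a,b_,c,e:(u>a)&(u<b_)&(v>c)&(v<e)
k=np.ones((3,3),np.uint8)
er=lambda m:cv2.erode(m.astype(np.uint8),k)>0
fit(er(blue&roi(262,316,150,235)),'file left')
fit(er((b>60)&roi(320,330,160,222)),'file front')
fit(er(yel&roi(236,308,225,275)),'div left')
m=roi(300,330,138,150); 
for uu,vv in [(318,146),(312,145),(322,148)]: print(uu,vv,W[vv,uu],p[vv,uu])
top=(abs(W[...,2]-.258)<.025)
d2=np.load('pics/scene0.npy');S=world('scene',d2);P=S[(abs(S[...,2]-.266)<.008)]
(cx,cy),(w,h),a=cv2.minAreaRect((P[:,:2]*1000).astype(np.float32));print('shelf',cx,cy,w,h,a,np.median(P[:,2]))
# file top in scene
q=cv2.imread('pics/scene0.png').astype(int)
P=S[220:248,275:308].reshape(-1,3);P=P[abs(P[:,2]-.215)<.006];print('filetop',len(P),cv2.minAreaRect((P[:,:2]*1000).astype(np.float32)),np.median(P[:,2]))
P=W[215:275,368:412].reshape(-1,3);P=P[(P[:,2]>.01)&(P[:,2]<.12)];print('tumb',P.mean(0),P.min(0),P.max(0))
P=S[165:200,275:303].reshape(-1,3);P=P[(P[:,2]>.02)&(P[:,2]<.12)];print('tumb2',P.mean(0),P.min(0),P.max(0))
P=S[195:245,200:250].reshape(-1,3);P=P[(P[:,2]>.02)&(P[:,2]<.12)];print('disp',P.mean(0),P.min(0),P.max(0))
P=S[120:170,345:398].reshape(-1,3);P=P[(P[:,2]>.02)&(P[:,2]<.12)];print('punch',P.mean(0),P.min(0),P.max(0))
E
```

```text
file left 2836 n [ 0.138 -0.99   0.   ] c [ 0.6463 -0.0502  0.0981] ang 7.91 s [0.5827 0.7054] nd 0.1387 z [0.006 0.209] t [0.9905 0.1377]
file front 408 n [ 0.163 -0.987  0.   ] c [ 0.5725 -0.0606  0.1145] ang 9.4 s [0.5474 0.5627] nd 0.1533 z [0.029 0.193] t [0.9866 0.1633]
div left 1635 n [ 0.013 -1.    -0.   ] c [0.626  0.09   0.0616] ang 0.76 s [0.5575 0.7117] nd -0.0818 z [0.005 0.121] t [0.9999 0.0132]
318 146 [ 0.59700225 -0.08177522  0.21336074] [183 197 198]
312 145 [ 0.60881182 -0.0772715   0.21559354] [190 202 205]
322 148 [ 0.58369282 -0.07258577  0.21727118] [183 202 202]
shelf 450.3860168457031 -116.419921875 914.2935180664062 748.2422485351562 26.779325485229492 0.2677648278963121
filetop 215 ((584.4431762695312, -85.005126953125), (31.14844512939453, 52.58809280395508), 4.430877685546875) 0.2171198701860014
tumb [ 0.40137421 -0.00303186  0.06676171] [ 0.36723384 -0.04398218  0.01006607] [0.43749409 0.02948495 0.10185705]
tumb2 [ 0.39947538 -0.00748284  0.06852512] [ 0.36690206 -0.04352022  0.02017862] [0.4391259  0.02677345 0.1087626 ]
disp [ 0.40377004 -0.22159763  0.05460766] [ 0.34016716 -0.26379591  0.02001926] [ 0.46776641 -0.17540427  0.09161118]
punch [0.40692432 0.26618307 0.05556371] [0.34398913 0.21658881 0.02010726] [0.45410597 0.3280499  0.07321097]
```

```bash
python3 - <<'E'
from h import *
S=world('scene',np.load('pics/scene0.npy'));W=world('side',np.load('pics/side0.npy'))
m=(abs(S[...,2]-.266)<.006)&(S[...,0]>.4)&(S[...,0]<.85)
m=cv2.morphologyEx(m.astype(np.uint8),cv2.MORPH_OPEN,np.ones((3,3)));n,l,st,_=cv2.connectedComponentsWithStats(m);k=1+st[1:,4].argmax();P=S[l==k]
print('shelf',cv2.minAreaRect((P[:,:2]*1000).astype(np.float32)),len(P))
# shelf front edge: min x per y-bin
for y0 in np.arange(-.35,.25,.1):
    q=P[abs(P[:,1]-y0)<.01]; print(y0.round(2),np.percentile(q[:,0],[2,98]).round(3))
# file frame estimate: directions
a=np.radians(7.9);ex=np.array([np.cos(a),np.sin(a)]);ey=np.array([-ex[1],ex[0]])
for nm,X in(('side',W),('scene',S)):
    Q=X.reshape(-1,3);f=np.c_[Q[:,:2]@ex,Q[:,:2]@ey,Q[:,2]]
    k=(f[:,1]>-.205)&(f[:,1]<-.125)&(f[:,2]>.01)&(f[:,2]<.225)&(f[:,0]>.45)&(f[:,0]<.8);f=f[k]
    print(nm,len(f),np.percentile(f[:,0],[.2,1,5,99]).round(4))
    for z0 in(.05,.1,.15,.2,.215):
        q=f[abs(f[:,2]-z0)<.008]
        if len(q):print(z0,len(q),q.min(0).round(4),q.max(0).round(4))
a=np.radians(.76);ex=np.array([np.cos(a),np.sin(a)]);ey=np.array([-ex[1],ex[0]])
Q=W.reshape(-1,3);f=np.c_[Q[:,:2]@ex,Q[:,:2]@ey,Q[:,2]];f=f[(f[:,1]>.06)&(f[:,1]<.09)&(f[:,2]>.02)&(f[:,2]<.13)&(f[:,0]>.45)&(f[:,0]<.8)]
print('div',len(f),f.min(0),f.max(0))
E
```

```text
shelf ((671.3807373046875, 8.12054443359375), (125.84672546386719, 737.0706176757812), 3.4480037689208984) 9755
-0.35 [0.636 0.751]
-0.25 [0.734 0.749]
-0.15 [0.623 0.741]
-0.05 [0.618 0.734]
0.05 [0.61  0.728]
0.15 [0.605 0.723]
side 4740 [0.5499 0.5504 0.5513 0.705 ]
0.05 365 [ 0.5493 -0.1811  0.0421] [ 0.7096 -0.1345  0.058 ]
0.1 370 [ 0.5498 -0.1801  0.092 ] [ 0.6995 -0.134   0.108 ]
0.15 330 [ 0.5497 -0.1905  0.1422] [ 0.6682 -0.1341  0.158 ]
0.2 273 [ 0.5506 -0.1893  0.192 ] [ 0.6343 -0.1348  0.208 ]
0.215 546 [ 0.5503 -0.1898  0.207 ] [ 0.6237 -0.1353  0.2186]
scene 550 [0.551  0.5529 0.556  0.7128]
0.05 24 [ 0.6822 -0.1906  0.0428] [ 0.7125 -0.1409  0.0579]
0.1 23 [ 0.6889 -0.1909  0.093 ] [ 0.7126 -0.1415  0.1063]
0.15 27 [ 0.5546 -0.1907  0.1424] [ 0.7128 -0.1425  0.157 ]
0.2 18 [ 0.5575 -0.1909  0.1929] [ 0.7125 -0.1514  0.2076]
0.215 233 [ 0.5509 -0.1906  0.2076] [ 0.7125 -0.1383  0.2229]
div 2430 [0.55564914 0.06906097 0.0201531 ] [0.71590651 0.08538496 0.12156176]
```

Divider centre is about (0.635, 0.085) at yaw 0.8°. The file is about (0.648, -0.076) at yaw 7.9°, and the shelf front edge is at x≈0.619. Rows only allow spin about z, so first I'll approach high up and see how tilt behaves near the reach limit.

Call:
carry_out([
  [36,50,24,-0.17,9.1],
  [36,50,24,-0.17,9.1],
  [36,50,24,-0.17,9.1],
  [36,50,24,-0.17,9.1],
  [36,50,24,-0.17,9.1],
  [36,50,24,-0.17,9.1],
  [36,50,24,-0.17,9.1],
  [36,50,24,-0.17,9.1],
  [36,50,24,-0.17,9.1],
  [36,50,24,-0.17,9.1],
  [36,50,24,-0.17,9.1],
  [36,50,24,-0.17,9.1],
  [36,50,24,-0.17,9.1],
  [36,50,24,-0.17,9.1],
  [36,50,24,-0.17,9.1],
])

```text
clock: 1.6
position: [0.5519, -0.0927, 0.5312]
ee_rot: [-3.131, -0.227, 0.001]
force: [0.2, -0.5, -0.4]
width: 0.993
```

```bash
python3 - <<'E'
from h import *
o=arm.observe();print(o['clock'],o['joints'].round(3),o['position'],'\n',R.from_rotvec(o['ee_rot']).as_matrix().round(3));print(arm.get_calibration('wrist')['tool_from_camera']);print([a for a in dir(arm) if a[0]!='_'])
E
```

```text
1.6 [ 0.272  0.254 -0.276  1.266  0.067  1.631 -1.417] [ 0.55186434 -0.09272803  0.53123931] 
 [[ 0.99   0.144 -0.001]
 [ 0.144 -0.99   0.002]
 [-0.    -0.002 -1.   ]]
[[ 5.63934398e-04 -9.66617972e-01 -2.56221346e-01  6.89755934e-02]
 [ 9.99999724e-01  6.68985657e-04 -3.22843188e-04 -2.21065591e-03]
 [ 4.83474434e-04 -2.56221094e-01  9.66618083e-01 -9.20274903e-02]
 [ 0.00000000e+00  0.00000000e+00  0.00000000e+00  1.00000000e+00]]
['PlanningError', 'get_calibration', 'get_image', 'observe', 'sign_off', 'tip_reach']
```

Call:
carry_out([
  [60,-6,0,0,9.1],
  [60,-6,0,0,9.1],
  [60,-6,0,0,9.1],
  [60,-6,0,0,9.1],
  [60,-6,0,0,9.1],
  [60,-6,0,0,9.1],
  [60,-6,0,0,9.1],
  [60,-6,0,0,9.1],
  [60,-6,0,0,9.1],
  [60,-6,0,0,9.1],
])

```text
clock: 2.6
position: [0.8607, -0.1333, 0.452]
ee_rot: [3.128, 0.22, 0.059]
force: [-0.7, -0.7, 1.1]
width: 0.997
```

```bash
cat > st.py <<'E'
from h import *
o=arm.observe();M=R.from_rotvec(o['ee_rot']).as_matrix();print(o['clock'],o['joints'].round(3),o['position'].round(4),'\n z',M[:,2].round(3),'y',M[:,1].round(3),'lean',np.degrees(np.arccos(-M[2,2])).round(1),'F',o['force'].round(1),'T',o['ft_torque'].round(2),'w',(o['width']*91.8).round(1))
E
python3 st.py
```

```text
Traceback (most recent call last):
  File "st.py", line 2, in <module>
    o=arm.observe();M=R.from_rotvec(o['ee_rot']).as_matrix();print(o['clock'],o['joints'].round(3),o['position'].round(4),'\n z',M[:,2].round(3),'y',M[:,1].round(3),'lean',np.degrees(np.arccos(-M[2,2])).round(1),'F',o['force'].round(1),'T',o['ft_torque'].round(2),'w',(o['width']*91.8).round(1))
                                                                                                                                                                                                                                                                            ^^^^^^^^^^^^^^^^^^^^^^^
AttributeError: 'float' object has no attribute 'round'
```

```bash
sed -i "s/(o\['width'\]\*91.8).round(1)/round(o['width']*91.8,1)/" st.py; python3 st.py
```

```text
2.6 [ 0.067  1.044  0.854  0.088 -0.822  2.001 -1.291] [ 0.8607 -0.1333  0.452 ] 
 z [ 0.038 -0.002 -0.999] y [ 0.14  -0.99   0.008] lean 2.2 F [-0.7 -0.7  1.1] T [-0.01  0.06 -0.03] w 91.5
```

Call:
carry_out([
  [20,0,200,0,9.1],
  [20,0,200,0,9.1],
  [20,0,200,0,9.1],
  [20,0,200,0,9.1],
])

```text
clock: 3.0
position: [0.8399, -0.1284, 0.5281]
ee_rot: [3.108, 0.216, 0.187]
force: [0.9, 0.5, 0.1]
width: 0.993
```

```bash
python3 st.py
```

```text
3.0 [ 0.074  0.939  0.363  0.085 -0.345  2.002 -1.324] [ 0.8399 -0.1284  0.5281] 
 z [ 0.121 -0.012 -0.993] y [ 0.136 -0.99   0.028] lean 7.0 F [0.9 0.5 0.1] T [ 0.02  0.1  -0.01] w 91.2
```

Call:
carry_out([
  [200,-20,200,0,9.1],
  [200,-20,200,0,9.1],
  [200,-20,200,0,9.1],
  [200,-20,200,0,9.1],
])

```text
clock: 3.4
position: [0.8398, -0.129, 0.5461]
ee_rot: [3.097, 0.21, 0.242]
force: [0.0, -0.3, 0.5]
width: 0.991
```

```bash
python3 st.py
```

```text
3.4 [ 0.058  0.948  1.198  0.086 -1.15   2.002 -1.284] [ 0.8398 -0.129   0.5461] 
 z [ 0.156 -0.018 -0.988] y [ 0.132 -0.991  0.039] lean 9.1 F [ 0.  -0.3  0.5] T [ 0.05  0.17 -0.01] w 90.9
```

Call:
carry_out([
  [0,0,200,0,9.1],
  [0,0,200,0,9.1],
  [0,0,200,0,9.1],
  [0,0,200,0,9.1],
])

```text
clock: 3.8
position: [0.8129, -0.1279, 0.6036]
ee_rot: [3.078, 0.204, 0.321]
force: [0.8, 0.7, -0.7]
width: 0.99
```

Call:
carry_out([
  [0,0,200,0,9.1],
  [0,0,200,0,9.1],
  [0,0,200,0,9.1],
  [0,0,200,0,9.1],
])

```text
clock: 4.2
position: [0.781, -0.1228, 0.6757]
ee_rot: [3.044, 0.199, 0.455]
force: [0.3, 0.1, 0.3]
width: 0.991
```

```bash
python3 st.py
```

```text
4.2 [ 0.066  0.759  0.377  0.084 -0.342  2.002 -1.329] [ 0.781  -0.1228  0.6757] 
 z [ 0.295 -0.037 -0.955] y [ 0.119 -0.99   0.075] lean 17.3 F [0.3 0.1 0.3] T [ 0.04  0.37 -0.03] w 91.0
```

Call:
carry_out([
  [0,0,200,0,9.1],
  [0,0,200,0,9.1],
  [0,0,200,0,9.1],
  [0,0,200,0,9.1],
])

```text
clock: 4.6
position: [0.7446, -0.1171, 0.741]
ee_rot: [3.008, 0.197, 0.579]
force: [0.3, 0.5, -0.0]
width: 0.995
```

Call:
carry_out([
  [0,0,200,0,9.1],
  [0,0,200,0,9.1],
  [0,0,200,0,9.1],
  [0,0,200,0,9.1],
])

```text
clock: 5.0
position: [0.7052, -0.1111, 0.7999]
ee_rot: [2.97, 0.196, 0.696]
force: [-0.2, 0.1, -0.1]
width: 0.991
```

Call:
carry_out([
  [0,0,200,0,9.1],
  [0,0,200,0,9.1],
  [0,0,200,0,9.1],
  [0,0,200,0,9.1],
])

```text
clock: 5.4
position: [0.6638, -0.1043, 0.8524]
ee_rot: [2.932, 0.197, 0.805]
force: [0.4, 0.4, -0.2]
width: 0.991
```

```bash
python3 st.py
```

```text
5.4 [ 0.041  0.518  0.404  0.084 -0.347  2.002 -1.333] [ 0.6638 -0.1043  0.8524] 
 z [ 0.514 -0.057 -0.856] y [ 0.099 -0.987  0.126] lean 31.1 F [ 0.4  0.4 -0.2] T [0.1  0.63 0.03] w 91.0
```

Call:
carry_out([
  [0,0,200,0,9.1],
  [0,0,200,0,9.1],
  [0,0,200,0,9.1],
  [0,0,200,0,9.1],
])

```text
clock: 5.8
position: [0.6224, -0.0979, 0.8978]
ee_rot: [2.892, 0.198, 0.904]
force: [0.7, 0.2, -0.2]
width: 0.988
```

Call:
carry_out([
  [0,0,200,0,9.1],
  [0,0,200,0,9.1],
  [0,0,200,0,9.1],
  [0,0,200,0,9.1],
])

```text
clock: 6.2
position: [0.5825, -0.091, 0.9364]
ee_rot: [2.855, 0.2, 0.992]
force: [-0.4, -0.1, 0.8]
width: 0.99
```

Call:
carry_out([
  [0,0,200,0,9.1],
  [0,0,200,0,9.1],
  [0,0,200,0,9.1],
  [0,0,200,0,9.1],
])

```text
clock: 6.6
position: [0.5446, -0.0868, 0.9687]
ee_rot: [2.816, 0.194, 1.068]
force: [1.7, -0.5, -0.5]
width: 0.992
```

```bash
python3 st.py
```

```text
6.6 [-0.008  0.329  0.476  0.085 -0.374  2.002 -1.335] [ 0.5446 -0.0868  0.9687] 
 z [ 0.666 -0.07  -0.743] y [ 0.076 -0.984  0.16 ] lean 42.0 F [ 1.7 -0.5 -0.5] T [0.09 0.73 0.05] w 91.1
```

Repeating upward moves at the reach limit has tilted the tool back 42°. The jaw axis is now also rolled 9°, so gripping with it will hold the file tipped by about 9°. Next I go to a pre-grasp pose.

Call:
carry_out([
  [-4.2,0.6,-68.5,0.061,9.1],
  [-4.2,0.6,-68.5,0.061,9.1],
  [-4.2,0.6,-68.5,0.061,9.1],
  [-4.2,0.6,-68.5,0.061,9.1],
  [-4.2,0.6,-68.5,0.061,9.1],
  [-4.2,0.6,-68.5,0.061,9.1],
  [-4.2,0.6,-68.5,0.061,9.1],
  [-4.2,0.6,-68.5,0.061,9.1],
  [-4.2,0.6,-68.5,0.061,9.1],
  [-4.2,0.6,-68.5,0.061,9.1],
  [-4.2,0.6,-68.5,0.061,9.1],
  [-4.2,0.6,-68.5,0.061,9.1],
  [-4.2,0.6,-68.5,0.061,9.1],
  [-4.2,0.6,-68.5,0.061,9.1],
  [-4.2,0.6,-68.5,0.061,9.1],
  [-4.2,0.6,-68.5,0.061,9.1],
])

```text
clock: 8.2
position: [0.4978, -0.0854, 0.31]
ee_rot: [2.828, 0.27, 1.051]
force: [0.1, -0.9, 0.2]
width: 0.993
```

```bash
python3 st.py; python3 -c "
from h import *
shot('side','side1')"
```

```text
8.2 [-0.612 -0.087  0.654  2.376  0.459  0.129 -1.755] [ 0.4978 -0.0854  0.31  ] 
 z [ 0.656 -0.044 -0.754] y [ 0.127 -0.978  0.167] lean 41.1 F [ 0.1 -0.9  0.2] T [-0.01  0.75 -0.02] w 91.1
```

View pics/side1.png

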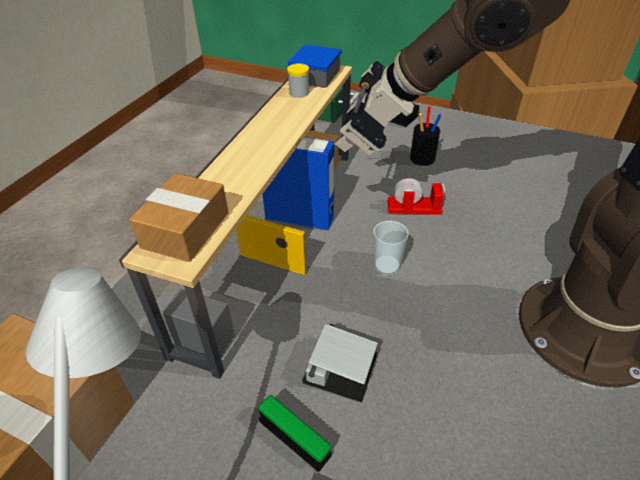

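Call:
carry_out([
  [2,0,-3,0,9.1],
  [4,0.2,-5.7,0,9.1],
  [6,0.3,-8.5,0,9.1],
  [6,0.3,-8.5,0,9.1],
  [6,0.3,-8.5,0,9.1],
])

```text
clock: 8.75
position: [0.512, -0.0728, 0.2855]
ee_rot: [2.813, 0.265, 1.059]
force: [0.2, -0.2, -0.7]
width: 0.99
```

```bash
python3 st.py; python3 -c "
from h import *
p,d=shot('wrist','w1')
p,d=shot('side','side2');cv2.imwrite('pics/side2c.png',cv2.resize(p[90:290,230:430,::-1],(600,600)))"
```

```text
8.75 [-1.287 -0.104  1.306  2.421  1.437  0.118 -2.718] [ 0.512  -0.0728  0.2855] 
 z [ 0.663 -0.054 -0.747] y [ 0.12  -0.977  0.177] lean 41.7 F [ 0.2 -0.2 -0.7] T [ 0.03  0.77 -0.03] w 90.9
```

View pics/w1.png

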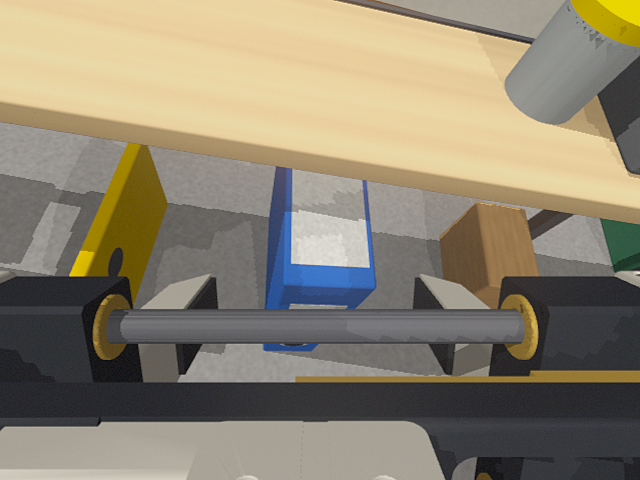

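The arm wandered into a bad elbow posture, with j3, j6 and j7 at their limits. I'll fit the arm's kinematics from the logged poses to see which postures are usable.

```bash
cat > kin.py <<'E'
import numpy as np, itertools
from scipy.spatial.transform import Rotation as R
from scipy.optimize import least_squares
D=[([1.15742499,.43513291,.02496163,1.57398233,-.01158789,1.13399079,-.07511275],[.19097,-.59474,.29155],[-3.10245,-.48589,.0005]),
([.272,.254,-.276,1.266,.067,1.631,-1.417],[.55186,-.09273,.53124],[-3.131,-.227,.001]),
([.067,1.044,.854,.088,-.822,2.001,-1.291],[.8607,-.1333,.452],[3.128,.22,.059]),
([.074,.939,.363,.085,-.345,2.002,-1.324],[.8399,-.1284,.5281],[3.108,.216,.187]),
([.058,.948,1.198,.086,-1.15,2.002,-1.284],[.8398,-.129,.5461],[3.097,.21,.242]),
([.066,.759,.377,.084,-.342,2.002,-1.329],[.781,-.1228,.6757],[3.044,.199,.455]),
([.041,.518,.404,.084,-.347,2.002,-1.333],[.6638,-.1043,.8524],[2.932,.197,.805]),
([-.008,.329,.476,.085,-.374,2.002,-1.335],[.5446,-.0868,.9687],[2.816,.194,1.068]),
([-.612,-.087,.654,2.376,.459,.129,-1.755],[.4978,-.0854,.31],[2.828,.27,1.051]),
([-1.287,-.104,1.306,2.421,1.437,.118,-2.718],[.512,-.0728,.2855],[2.813,.265,1.059])]
ax=[2,1,2,1,2,1,2]
LIM=np.array([[-2.62,2.62],[-.44,2.09],[-1.27,1.32],[.08,2.57],[-1.32,4.46],[.12,2],[-2.74,2.74]])
def fk(q,p,s):
    # p: d1,L1,L2,L3, x-offsets(6), z heading offset, tool yaw offset
    M=R.from_rotvec([0,0,p[4]]);t=np.array([0,0,p[0]])
    off={1:[p[5],0,p[1]],3:[p[6],0,p[2]],5:[p[7],0,p[3]]}
    for i in range(7):
        e=np.zeros(3);e[ax[i]]=s[i]*q[i];M=M*R.from_rotvec(e)
        if i==2:t=t+M.apply(off[1])
        if i==4:t=t+M.apply(off[3])
        if i==6:t=t+(M.apply([0,0,p[3]]))
        if i==5:t=t+M.apply([p[7],0,0])
    return t,M*R.from_rotvec([0,0,p[8]])
def res(p,s):
    o=[]
    for q,x,r in D:
        t,M=fk(q,p,s);o+=list((t-x)*5)+list((M.inv()*R.from_rotvec(r)).as_rotvec())
    return np.array(o)
def fitall():
    best=None
    for a in itertools.product([1,-1],repeat=4):
        s=[a[0],1,a[1],1,a[2],1,a[3]]
        for ty in(0,np.pi/2,np.pi,-np.pi/2):
            f=least_squares(res,[.3,.4,.4,.2,0,0,0,0,ty],args=(s,))
            if best is None or f.cost<best[0]:best=(f.cost,f.x,s)
    return best
if __name__=='__main__':
    b=fitall();print(b[0],b[1].round(4),b[2]);print(np.abs(res(b[1],b[2])).reshape(-1,6).round(3));np.savez('kin.npz',p=b[1],s=b[2])
E
python3 kin.py
```

```text
0.021608321082927033 [ 0.2937  0.5661  0.4365  0.3489 -0.0715 -0.0069 -0.0188  0.0117  1.5062] [-1, 1, -1, 1, -1, 1, -1]
[[0.04  0.02  0.006 0.    0.    0.007]
 [0.016 0.06  0.04  0.001 0.001 0.006]
 [0.017 0.043 0.026 0.002 0.001 0.007]
 [0.027 0.025 0.011 0.008 0.003 0.007]
 [0.009 0.052 0.042 0.011 0.003 0.006]
 [0.009 0.006 0.013 0.02  0.006 0.003]
 [0.016 0.03  0.017 0.037 0.01  0.003]
 [0.035 0.073 0.02  0.046 0.013 0.011]
 [0.036 0.056 0.012 0.046 0.013 0.011]
 [0.055 0.023 0.028 0.045 0.014 0.011]]
```

View pics/side2c.png

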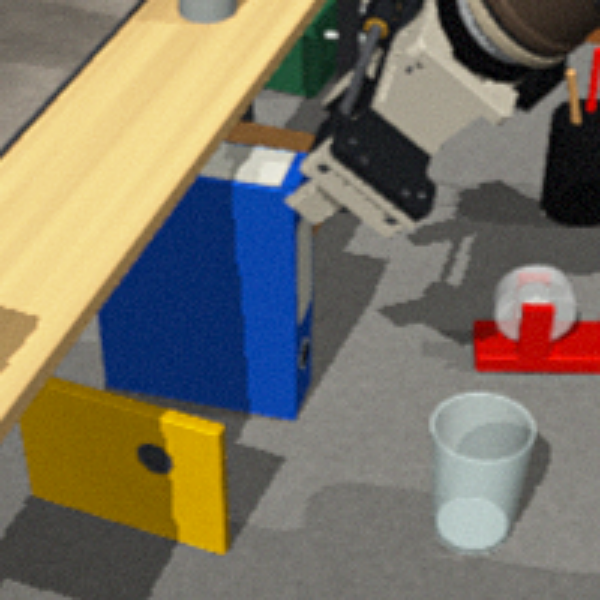

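```bash
cat > k2.py <<'E'
from kin import *
def fk2(q,p):
    s=[-1,1,-1,1,-1,1,-1];M=R.from_rotvec([0,0,p[0]]);t=np.array(p[1:4])
    for i in range(7):
        e=np.zeros(3);e[ax[i]]=s[i]*q[i];M=M*R.from_rotvec(e)
        if i in(2,4,6): k=4+3*[2,4,6].index(i);t=t+M.apply(p[k:k+3])
    return t,M*R.from_rotvec([0,0,p[13]])
def r2(p):
    o=[]
    for q,x,r in D:
        t,M=fk2(q,p);o+=list((t-x)*5)+list((M.inv()*R.from_rotvec(r)).as_rotvec())
    return np.r_[o,np.array(p)[[1,2,4,5,7,8,10,11]]*.01]
def load():
    return least_squares(r2,[0,0,0,.294,0,0,.566,0,0,.4365,0,0,.349,np.pi/2]).x
def ik(T,Rt,q0,p,w=0.,qp=None):
    def f(q):
        t,M=fk2(q,p);e=np.r_[(t-T)*5,(M.inv()*Rt).as_rotvec()]
        return e if qp is None else np.r_[e,w*(q-qp)]
    s=least_squares(f,np.clip(q0,LIM[:,0]+.01,LIM[:,1]-.01),bounds=(LIM[:,0],LIM[:,1]))
    t,M=fk2(s.x,p);return s.x,np.linalg.norm(t-T),np.degrees((M.inv()*Rt).magnitude())
if __name__=='__main__':
    p=load();print(p.round(4));print(np.abs(r2(p))[:60].reshape(-1,6).max(0).round(4));np.save('p.npy',p)
    base=R.from_rotvec([2.813,.265,1.059])
    rng=np.random.default_rng(0)
    for lean in(0,-6,-12):
        for T,sp in(((.557,-.082,.225),0),((.557,.02,.225),-.15),((.55,.06,.225),-.1)):
            z=base.apply([0,0,1]);h=np.cross([0,0,1],z);h/=np.linalg.norm(h)
            Rt=R.from_rotvec([0,0,sp])*R.from_rotvec(-h*np.radians(lean))*base
            Rt2=R.from_rotvec(h*np.radians(lean*-1.0)*-1)*base; Rt=R.from_rotvec([0,0,sp])*R.from_rotvec(-h*np.radians(lean)*-1)*base if np.degrees(np.arccos(-(R.from_rotvec(-h*np.radians(lean))*base).apply([0,0,1])[2]))>42.1 else Rt
            S=[]
            for k in range(30):
                q,e,a=ik(np.array(T),Rt,rng.uniform(LIM[:,0],LIM[:,1]),p)
                if e<.001 and a<.3:S.append(q)
            print(lean,np.degrees(np.arccos(-Rt.apply([0,0,1])[2])).round(1),'y_z',Rt.apply([0,1,0])[2].round(3),T,len(S));[print('   ',q.round(2),'margin',np.min(np.r_[q-LIM[:,0],LIM[:,1]-q]).round(2)) for q in sorted(S,key=lambda q:-np.min(np.r_[q-LIM[:,0],LIM[:,1]-q]))[:5]]
E
python3 k2.py
```

```text
[-0.0182  0.014   0.0461  0.28   -0.0076 -0.0178  0.566  -0.0068 -0.028
  0.4332 -0.0398 -0.0243  0.3293  1.5543]
[0.0152 0.0168 0.0237 0.0121 0.0032 0.0031]
0 41.7 y_z 0.177 (0.557, -0.082, 0.225) 12
    [-0.32  0.22  0.52  2.28  4.35  0.18  0.64] margin 0.06
    [ 0.76  0.24 -0.65  2.36  2.7   0.15  2.4 ] margin 0.03
    [ 0.7   0.22 -0.57  2.35  2.84  0.13  2.26] margin 0.01
    [-0.06  0.19  0.24  2.29  4.2   0.12  0.82] margin 0.0
    [-0.6   0.28  0.87  2.28  4.46  0.29  0.51] margin 0.0
0 41.7 y_z 0.177 (0.557, 0.02, 0.225) 10
    [-0.34  0.21  0.17  2.38  2.05  0.26  2.58] margin 0.14
    [-0.44  0.21  0.28  2.38  2.1   0.24  2.53] margin 0.12
    [-0.2   0.2  -0.    2.38  1.99  0.3   2.63] margin 0.11
    [-0.51  0.22  0.37  2.37  2.15  0.21  2.48] margin 0.09
    [-0.53  0.22  0.39  2.37  2.16  0.21  2.47] margin 0.09
0 41.7 y_z 0.177 (0.55, 0.06, 0.225) 9
    [-0.29  0.2  -0.01  2.39  1.94  0.32  2.65] margin 0.09
    [-0.25  0.2  -0.06  2.39  1.93  0.34  2.66] margin 0.08
    [-0.77  0.23  0.57  2.38  2.19  0.18  2.4 ] margin 0.06
    [-0.85  0.24  0.67  2.37  2.28  0.16 
[... 1422 characters left out ...]
.96] margin 0.12
-12 29.7 y_z 0.132 (0.557, 0.02, 0.225) 15
    [-0.17  0.21 -0.06  2.24  0.82  0.31 -2.5 ] margin 0.19
    [-0.17  0.21 -0.06  2.24  0.82  0.31 -2.5 ] margin 0.19
    [-1.03  0.39  1.    2.16 -0.53  0.3  -1.21] margin 0.18
    [-0.38  0.22  0.17  2.23  0.67  0.28 -2.36] margin 0.16
    [-0.98  0.35  0.92  2.17 -0.36  0.27 -1.37] margin 0.15
-12 29.7 y_z 0.132 (0.55, 0.06, 0.225) 17
    [-1.17  0.42  1.09  2.17 -0.62  0.32 -1.15] margin 0.2
    [-1.19  0.45  1.13  2.16 -0.71  0.35 -1.06] margin 0.19
    [-1.19  0.45  1.14  2.16 -0.72  0.35 -1.05] margin 0.18
    [-0.48  0.21  0.19  2.24  0.7   0.29 -2.42] margin 0.17
    [-1.1   0.36  0.96  2.18 -0.36  0.27 -1.41] margin 0.15
```

```bash
cat > sim.py <<'E'
from k2 import *
p=np.load('p.npy')
def step(q,T,Rt,dt=.1):
    q=np.array(q);vm=.7*np.array([2.22,2.22,3.01,3.01,3.14,3.14,3.14])*dt
    lo=np.maximum(LIM[:,0],q-vm);hi=np.minimum(LIM[:,1],q+vm);hi=np.maximum(hi,lo+1e-6)
    f=lambda x:np.r_[(fk2(x,p)[0]-T)*3,(fk2(x,p)[1].inv()*Rt).as_rotvec()*10,.02*(x-q)]
    return least_squares(f,np.clip(q,lo+1e-7,hi-1e-7),bounds=(lo,hi)).x
def run(q,sh,spin,n,st=.05,ang=.15):
    t0,M0=fk2(q,p);T=t0+np.array(sh)/100;c=t0.copy();s=0
    for k in range(n):
        d=T-c;L=np.linalg.norm(d);c=T if L<=st else c+d/L*st
        s+=np.clip(spin-s,-ang,ang)
        q=step(q,c,R.from_rotvec([0,0,s])*M0)
    return q
def show(q,n=''):
    t,M=fk2(q,p);z=M.apply([0,0,1]);y=M.apply([0,1,0])
    print(n,q.round(2),t.round(3),'lean',np.degrees(np.arccos(-z[2])).round(1),'y',y.round(3))
if __name__=='__main__':
    qt=np.array([-.008,.329,.476,.086,-.374,1.999,-1.335])
    q=run(qt,(-4.2,.6,-68.5),.061,16);show(q,'repro 8.2')
    q=run(q,(6,.3,-8.5),0,5);show(q,'repro 8.75')
    q0=np.array([-1.287,-.104,1.306,2.421,1.437,.121,-2.718])
    for sp in(-.6,-.3,.3,.6):
        q=run(qt,(0,0,-45),sp,12);show(q,'sp%g'%sp);q=run(q,(-1,.3,-21),0,8);show(q);q=run(q,(5,0,-8),0.06-sp,8);show(q)
    for sh in((-30,0,30),(0,0,40),(20,0,40)):
        q=run(q0,sh,0,14);show(q,str(sh))
E
python3 sim.py
```

```text
repro 8.2 [ 0.44 -0.05 -0.33  2.35 -0.46  0.12 -0.83] [ 0.5   -0.087  0.299] lean 42.1 y [ 0.13  -0.977  0.17 ]
repro 8.75 [-0.22  0.15  0.38  2.24 -1.32  0.12  0.03] [ 0.565 -0.089  0.258] lean 42.0 y [ 0.131 -0.977  0.169]
sp-0.6 [-0.86 -0.03  0.63  1.82  0.73  0.99 -2.56] [ 0.547 -0.084  0.517] lean 42.1 y [-0.497 -0.851  0.171]
 [-1.16  0.31  1.16  2.2   0.7   0.35 -2.74] [ 0.537 -0.081  0.307] lean 42.1 y [-0.497 -0.851  0.171]
 [ 0.07  0.09 -0.07  2.21  0.29  0.12 -1.64] [ 0.596 -0.064  0.313] lean 41.9 y [ 0.129 -0.977  0.17 ]
sp-0.3 [-0.32 -0.12  0.18  1.89  0.55  0.78 -2.15] [ 0.547 -0.084  0.517] lean 42.1 y [-0.224 -0.96   0.171]
 [-1.05  0.11  1.05  2.29  1.04  0.23 -2.74] [ 0.54  -0.082  0.309] lean 42.1 y [-0.224 -0.96   0.171]
 [-0.99  0.06  1.02  2.26 -0.22  0.12 -1.16] [ 0.555 -0.06   0.309] lean 42.0 y [ 0.128 -0.977  0.171]
sp0.3 [-0.16 -0.16  0.3   1.87 -0.28  0.74 -0.83] [ 0.547 -0.084  0.517] lean 42.1 y [ 0.357 -0.918  0.171]
 [-0.34  0.02  0.59  2.23 -0.98  0.36 -0.05] [ 0.537 -0.081  0.307] lean 42.1 y [ 0.357 -0.918  0.171]
 [-0.24  0.2   0.38  2.19 -1.32  0.12  0.01] [ 0.592 -0.083  0.256] lean 42.0 y [ 0.129 -0.977  0.17 ]
sp0.6 [-0.48 -0.13  0.74  1.8  -0.51  0.94 -0.35] [ 0.547 -0.084  0.517] lean 42.1 y [ 0.613 -0.772  0.171]
 [-0.28  0.11  0.75  2.16 -1.1   0.75  0.41] [ 0.537 -0.081  0.307] lean 42.1 y [ 0.613 -0.772  0.171]
 [-0.24  0.2   0.38  2.19 -1.32  0.12  0.01] [ 0.592 -0.083  0.256] lean 42.0 y [ 0.129 -0.977  0.17 ]
(-30, 0, 30) [ 0.72 -0.44  0.06  1.79 -0.44  1.23 -0.58] [ 0.3   -0.187  0.62 ] lean 41.5 y [ 0.115 -0.976  0.186]
(0, 0, 40) [-1.2  -0.4   0.66  1.57  0.65  1.27 -1.88] [ 0.509 -0.072  0.69 ] lean 41.7 y [ 0.113 -0.975  0.189]
(20, 0, 40) [-2.01 -0.44  1.32  1.32  0.88  1.31 -1.92] [ 0.679 -0.07   0.689] lean 41.7 y [ 0.113 -0.975  0.19 ]
```

Call:
carry_out([
  [1,-1,5,0,9.1],
  [2,-1,10,0,9.1],
  [2,-1,15,0.1,9.1],
  [2,-1,20,0.2,9.1],
  [2,-1,25,0.3,9.1],
  [2,-1,28,0.4,9.1],
  [2,-1,28,0.5,9.1],
  [2,-1,28,0.5,9.1],
  [2,-1,28,0.5,9.1],
  [2,-1,28,0.5,9.1],
])

```text
clock: 9.85
position: [0.5324, -0.0797, 0.5739]
ee_rot: [-2.701, -0.987, -1.114]
force: [1.1, -0.3, -0.3]
width: 0.991
```

```bash
cat >> st.py <<'E'
E
cat > simn.py <<'E'
from sim import *
from cell import arm
import sys,json
o=arm.observe();q=np.array(o['joints']);print('model err',(fk2(q,p)[0]-o['position']).round(4))
for a in json.loads(sys.argv[1]):
    q=run(q,a[:3],a[3],a[4]);show(q,str(a))
E
python3 st.py; python3 simn.py '[[0,0,-27,0,7],[5,0,-8,-0.45,8]]'
```

```text
9.85 [-1.055 -0.416  0.929  1.775  0.093  0.915 -0.946] [ 0.5324 -0.0797  0.5739] 
 z [ 0.614  0.282 -0.738] y [ 0.581 -0.794  0.18 ] lean 42.5 F [ 1.1 -0.3 -0.3] T [-0.43  0.63 -0.08] w 91.0
model err [ 0.006  -0.0154 -0.0129]
[0, 0, -27, 0, 7] [-1.31 -0.44  1.32  2.28  0.19  0.31 -0.9 ] [ 0.519 -0.085  0.309] lean 42.5 y [ 0.575 -0.795  0.191]
[5, 0, -8, -0.45, 8] [-0.48  0.15  0.62  2.23 -1.28  0.15  0.  ] [ 0.568 -0.072  0.269] lean 42.4 y [ 0.172 -0.966  0.191]
```

Call:
carry_out([
  [-3,0,-5,0,9.1],
  [-3,0,-10,0,9.1],
  [-3,0,-15,0,9.1],
  [-3,0,-20,0,9.1],
  [-3,0,-24,0,9.1],
  [-3,0,-25,0,9.1],
])

```text
clock: 10.45
position: [0.5, -0.078, 0.3214]
ee_rot: [-2.697, -0.987, -1.111]
force: [-2.5, -15.5, -5.0]
width: 0.993
```

```bash
python3 st.py; python3 simn.py '[[4,0,-1,-0.4,6],[4,0,-8,-0.01,8]]'
```

```text
10.45 [-1.248 -0.433  1.318  2.299  0.043  0.317 -0.719] [ 0.5    -0.078   0.3214] 
 z [ 0.611  0.286 -0.738] y [ 0.583 -0.793  0.176] lean 42.5 F [ -2.5 -15.5  -5. ] T [-1.16  1.01 -0.61] w 91.2
model err [ 0.0014 -0.0194 -0.0206]
[4, 0, -1, -0.4, 6] [-1.04  0.01  1.21  2.27 -0.81  0.2  -0.36] [ 0.531 -0.092  0.304] lean 42.4 y [ 0.223 -0.957  0.187]
[4, 0, -8, -0.01, 8] [ 0.2   0.16 -0.05  2.23 -1.32  0.12  0.15] [ 0.576 -0.092  0.256] lean 42.3 y [ 0.213 -0.959  0.187]
```

```bash
python3 -c "
from h import *
p,d=shot('side','side3');cv2.imwrite('pics/side3c.png',cv2.resize(p[60:260,260:460,::-1],(600,600)))"; python3 st.py
```

```text
10.5 [-1.249 -0.434  1.315  2.298  0.046  0.318 -0.723] [ 0.5006 -0.0766  0.3225] 
 z [ 0.612  0.287 -0.737] y [ 0.585 -0.791  0.177] lean 42.5 F [-0.5  1.6 -0.7] T [-0.3   0.76  0.1 ] w 90.9
```

Call:
carry_out([
  [0,0,0,-0.12,9.1],
  [0,0,0,-0.25,9.1],
  [1,0,0,-0.38,9.1],
  [2,0,0,-0.42,9.1],
  [2,0,-2,-0.42,9.1],
  [2,0,-4,-0.42,9.1],
  [2,0,-4,-0.42,9.1],
])

```text
clock: 11.2
position: [0.5197, -0.0748, 0.3023]
ee_rot: [2.846, 0.41, 1.082]
force: [-0.3, 0.4, -0.7]
width: 0.987
```

```bash
python3 st.py
```

```text
11.2 [-0.914 -0.043  1.034  2.363 -0.752  0.119 -0.432] [ 0.5197 -0.0748  0.3023] 
 z [ 0.661  0.03  -0.75 ] y [ 0.223 -0.962  0.158] lean 41.4 F [-0.3  0.4 -0.7] T [-0.02  0.78  0.02] w 90.6
```

Call:
carry_out([
  [-100,0,-100,0,9.1],
  [-100,0,-100,0,9.1],
  [-100,0,-100,0,9.1],
])

```text
clock: 11.5
position: [0.4644, -0.0815, 0.2722]
ee_rot: [2.872, 0.422, 1.053]
force: [1.1, -0.7, -0.4]
width: 0.989
```

```bash
python3 st.py
```

```text
11.5 [-0.529 -0.054  0.681  2.467 -1.29   0.118  0.132] [ 0.4644 -0.0815  0.2722] 
 z [ 0.641  0.043 -0.766] y [ 0.236 -0.961  0.143] lean 40.0 F [ 1.1 -0.7 -0.4] T [-0.12  0.79 -0.1 ] w 90.8
```

Call:
carry_out([
  [-100,0,-50,0,9.1],
  [-100,0,-50,0,9.1],
  [-100,0,-50,0,9.1],
])

```text
clock: 11.8
position: [0.3904, -0.0949, 0.2646]
ee_rot: [2.876, 0.44, 1.053]
force: [0.9, -0.3, -0.1]
width: 0.993
```

```bash
python3 st.py
```

```text
11.8 [-0.112 -0.142  0.352  2.567 -1.319  0.17   0.245] [ 0.3904 -0.0949  0.2646] 
 z [ 0.639  0.053 -0.767] y [ 0.248 -0.958  0.141] lean 39.9 F [ 0.9 -0.3 -0.1] T [-0.14  0.67 -0.  ] w 91.2
```

Call:
carry_out([
  [4,0.3,3,0,9.1],
  [8,0.6,3,-0.03,9.1],
  [12,1,3,-0.06,9.1],
  [15,1,1,-0.1,9.1],
  [15,1,-3,-0.1,9.1],
  [15,1,-3,-0.1,9.1],
])

```text
clock: 12.4
position: [0.546, -0.0876, 0.2557]
ee_rot: [2.881, 0.318, 0.994]
force: [1.7, -0.4, 2.3]
width: 0.991
```

```bash
python3 st.py
```

```text
12.4 [-0.212  0.153  0.344  2.303 -1.319  0.118  0.038] [ 0.546  -0.0876  0.2557] 
 z [ 0.617 -0.005 -0.787] y [ 0.17  -0.975  0.14 ] lean 38.1 F [ 1.7 -0.4  2.3] T [0.11 0.47 0.03] w 91.0
```

Call:
carry_out([
  [0.5,0.2,-5,-0.02,9.1],
  [0.5,0.2,-8,-0.02,9.1],
  [0.5,0.2,-8,-0.02,9.1],
])

```text
clock: 12.7
position: [0.5641, -0.0922, 0.2142]
ee_rot: [2.924, 0.306, 0.903]
force: [0.8, -0.5, 0.1]
width: 0.989
```

```bash
python3 st.py
```

```text
12.7 [-0.091  0.263  0.224  2.257 -1.319  0.118  0.027] [ 0.5641 -0.0922  0.2142] 
 z [ 0.564 -0.004 -0.826] y [ 0.17  -0.978  0.121] lean 34.3 F [ 0.8 -0.5  0.1] T [-0.    0.63  0.03] w 90.8
```

```bash
python3 simn.py '[[-0.6,0.8,0.8,0,3],[0,2.6,0.3,0,3],[0,3.6,0.2,-0.2,4],[0,0,0,0.2,4],[0,3,0.2,-0.2,4],[0,0,0,0.2,4],[0,3,0.2,-0.2,4]]'
```

```text
model err [-0.0144  0.0161 -0.0291]
[-0.6, 0.8, 0.8, 0, 3] [-0.19  0.24  0.31  2.27 -1.23  0.13 -0.09] [ 0.544 -0.068  0.193] lean 34.3 y [ 0.165 -0.978  0.13 ]
[0, 2.6, 0.3, 0, 3] [-0.38  0.24  0.45  2.27 -1.2   0.12 -0.18] [ 0.544 -0.042  0.196] lean 34.3 y [ 0.165 -0.978  0.13 ]
[0, 3.6, 0.2, -0.2, 4] [-0.96  0.4   0.98  2.25 -1.11  0.16 -0.62] [ 0.544 -0.006  0.198] lean 34.3 y [-0.032 -0.991  0.13 ]
[0, 0, 0, 0.2, 4] [-0.66  0.27  0.67  2.27 -1.23  0.14 -0.24] [ 0.544 -0.006  0.198] lean 34.3 y [ 0.165 -0.978  0.13 ]
[0, 3, 0.2, -0.2, 4] [-1.09  0.45  1.07  2.24 -1.09  0.19 -0.71] [0.544 0.024 0.2  ] lean 34.3 y [-0.032 -0.991  0.13 ]
[0, 0, 0, 0.2, 4] [-0.83  0.29  0.77  2.27 -1.16  0.13 -0.38] [0.544 0.024 0.2  ] lean 34.3 y [ 0.165 -0.978  0.13 ]
[0, 3, 0.2, -0.2, 4] [-1.19  0.48  1.12  2.23 -1.02  0.21 -0.85] [0.544 0.054 0.202] lean 34.3 y [-0.032 -0.991  0.13 ]
```

Call:
carry_out([
  [-0.7,0.7,0.9,-0.03,9.1],
  [-0.7,0.7,0.9,-0.03,7],
  [-0.7,0.7,0.9,-0.03,6.4],
  [-0.7,0.7,0.9,-0.03,6.2],
  [-0.7,0.7,0.9,-0.03,6.2],
], squeeze=20)

```text
clock: 13.2
position: [0.5572, -0.0856, 0.2234]
ee_rot: [2.921, 0.26, 0.9]
force: [-0.3, -0.3, 0.3]
width: 0.706
```

```bash
python3 -c "
from h import *
p,d=shot('wrist','w2');cv2.imwrite('pics/w2c.png',p[120:420,120:520,::-1])"; python3 st.py
```

```text
13.25 [-0.241  0.236  0.367  2.276 -1.21   0.122 -0.131] [ 0.5571 -0.0857  0.2234] 
 z [ 0.564 -0.021 -0.825] y [ 0.139 -0.983  0.12 ] lean 34.4 F [-0.1  0.6 -0.4] T [0.05 0.62 0.03] w 63.4
```

View pics/w2c.png

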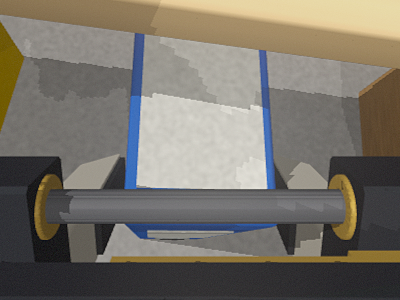

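Call:
carry_out([
  [-0.1,0.6,0.1,0,6.2],
  [-0.2,1.2,0.1,0,6.2],
  [-0.3,1.8,0.1,0,6.2],
  [-0.3,2.4,0.1,0,6.2],
  [-0.3,2.8,0.1,0,6.2],
  [-0.3,2.6,0.1,0,5.5],
  [-0.3,2.4,0.1,0,4.5],
  [-0.3,2.4,0.1,0,4.5],
  [-0.3,2.4,0.1,0,4.5],
], squeeze=60)

```text
clock: 14.15
position: [0.5541, -0.0622, 0.2244]
ee_rot: [2.921, 0.258, 0.9]
force: [1.2, 0.2, -0.4]
width: 0.562
```

```bash
cat > pose.py <<'E'
from h import *
import sys
n=sys.argv[1]
p,d=shot('side',n);W=world('side',d);p=p.astype(int);r,g,b=p[...,0],p[...,1],p[...,2]
m=(b>60)&(b>2*r)&(b>1.6*g);m=m&(W[...,0]>.5)&(W[...,0]<.8)&(W[...,1]>-.12)&(W[...,1]<.12)&(W[...,2]<.23)&(W[...,2]>.0)
m=cv2.erode(m.astype(np.uint8),np.ones((3,3)))>0
P=W[m];best=None;rng=np.random.default_rng(1)
for _ in range(300):  # left face: n mostly +-y
    a=P[rng.choice(len(P),3,False)];k=np.cross(a[1]-a[0],a[2]-a[0]);k/=np.linalg.norm(k)+1e-12
    if abs(k[1])<.8:continue
    c=(abs((P-a[0])@k)<.003).sum()
    if best is None or c>best[0]:best=(c,k,a[0])
I=P[abs((P-best[2])@best[1])<.004]
for _ in range(3):
    c=I.mean(0);k=np.linalg.svd(I-c,full_matrices=False)[2][2];k*=np.sign(k[1]);I=P[abs((P-c)@k)<.003]
ex=np.array([k[1],-k[0],0]);ex/=np.linalg.norm(ex);up=np.cross(ex,k)
s=(I-c)@ex;h=(I-c)@up
roll=np.degrees(np.arcsin(k[2]))
# lower edge line at z=0
e0=c-up*(c[2]/up[2]);A=e0+ex*np.percentile(s,.7)
B=A+ex*.16
print('n',len(I),'yaw %.2f roll %.2f'%(np.degrees(np.arctan2(ex[1],ex[0])),roll),'FL',A.round(4),'BL',B.round(4),'zmin %.4f'%np.percentile(I[:,2],.5))
ed=np.array([.9999,.0133]);nd=np.array([-.0133,.9999])
print('gap to divider front %.1f back %.1f mm'%((.070-A[:2]@nd)*1e3,(.070-B[:2]@nd)*1e3),' s-front minus .556: %.1f'%((A[:2]@ed-.556)*1e3))
E
python3 pose.py p1; python3 st.py
```

```text
n 2977 yaw 7.71 roll -6.95 FL [ 0.5662 -0.0611  0.    ] BL [ 0.7248 -0.0396  0.    ] zmin 0.0063
gap to divider front 138.6 back 119.2 mm  s-front minus .556: 9.4
14.2 [-0.429  0.232  0.52   2.298 -1.265  0.123 -0.124] [ 0.5542 -0.0622  0.2244] 
 z [ 0.564 -0.022 -0.825] y [ 0.138 -0.983  0.121] lean 34.4 F [ 1.4 -0.2  0.2] T [0.04 0.49 0.02] w 52.0
```

Call:
carry_out([
  [0,0,0.2,0,4.5],
  [0,0.8,0.2,-0.045,4.5],
  [0,1.6,0.2,-0.09,4.5],
  [0,2.4,0.2,-0.135,4.5],
  [0,3.1,0.2,-0.18,4.5],
  [-0.1,3.8,0.2,-0.225,4.5],
  [-0.1,3.8,0.2,-0.225,4.5],
  [-0.1,3.8,0.0,-0.225,4.5],
])

```text
clock: 15.0
position: [0.5532, -0.0233, 0.2244]
ee_rot: [2.874, -0.065, 0.864]
force: [-15.8, 6.0, 26.3]
width: 0.562
```

```bash
python3 pose.py p2; python3 st.py
```

```text
n 2274 yaw -4.95 roll -6.86 FL [ 0.564  -0.0246  0.    ] BL [ 0.7234 -0.0385  0.    ] zmin 0.0086
gap to divider front 102.1 back 118.1 mm  s-front minus .556: 7.7
15.05 [-1.051  0.372  1.121  2.319 -1.191  0.167 -0.538] [ 0.5535 -0.0239  0.2246] 
 z [ 0.546 -0.145 -0.825] y [-0.082 -0.989  0.12 ] lean 34.4 F [ 0.6  1.9 -3.5] T [0.86 1.19 0.28] w 52.0
```

Call:
carry_out([
  [0,0,-0.1,0.05,4.5],
  [0,-0.1,-0.1,0.1,4.5],
  [0,-0.1,-0.1,0.15,4.5],
  [0,-0.2,-0.1,0.2,4.5],
  [0,-0.2,-0.1,0.215,4.5],
  [0,-0.2,0,0.215,4.5],
])

```text
clock: 15.65
position: [0.5527, -0.0283, 0.225]
ee_rot: [2.92, 0.242, 0.901]
force: [0.5, 0.6, -6.6]
width: 0.562
```

```bash
python3 pose.py p3; python3 st.py
```

```text
n 2647 yaw 7.06 roll -6.89 FL [ 0.5644 -0.0271  0.    ] BL [ 0.7232 -0.0075  0.    ] zmin 0.0089
gap to divider front 104.6 back 87.1 mm  s-front minus .556: 8.0
15.7 [-0.684  0.245  0.72   2.318 -1.301  0.122 -0.172] [ 0.5529 -0.0278  0.2249] 
 z [ 0.565 -0.027 -0.825] y [ 0.128 -0.985  0.119] lean 34.4 F [ 0.4  0.7 -6.7] T [0.04 1.99 0.  ] w 51.7
```

Call:
carry_out([
  [0,0,-0.2,0,4.5],
  [0,0.7,-0.1,-0.04,4.5],
  [0,1.4,-0.1,-0.08,4.5],
  [0,2.1,-0.1,-0.12,4.5],
  [0,2.8,-0.1,-0.16,4.5],
  [-0.1,3.4,-0.1,-0.2,4.5],
  [-0.1,3.4,-0.2,-0.2,4.5],
])

```text
clock: 16.4
position: [0.5532, 0.0073, 0.2242]
ee_rot: [2.874, -0.048, 0.873]
force: [-17.1, 3.2, 29.5]
width: 0.562
```

```bash
python3 pose.py p4; python3 st.py
```

```text
n 1773 yaw -4.33 roll -7.01 FL [0.564  0.0055 0.    ] BL [ 0.7235 -0.0065  0.    ] zmin 0.0100
gap to divider front 72.0 back 86.2 mm  s-front minus .556: 8.0
16.45 [-1.157  0.413  1.186  2.32  -1.22   0.188 -0.561] [0.5533 0.007  0.2242] 
 z [ 0.551 -0.139 -0.823] y [-0.07  -0.99   0.121] lean 34.6 F [-8.4  2.  13.2] T [ 0.54  1.06 -0.11] w 52.1
```

Call:
carry_out([
  [0,0,0,0.05,4.5],
  [0,0,0,0.1,4.5],
  [0,0,0,0.15,4.5],
  [0,0,0,0.2,4.5],
  [0,0,0,0.23,4.5],
  [0,0,0,0.23,4.5],
])

```text
clock: 17.05
position: [0.5532, 0.0062, 0.2251]
ee_rot: [2.922, 0.287, 0.908]
force: [0.8, -0.3, -6.9]
width: 0.56
```

```bash
python3 pose.py p5; python3 st.py
```

```text
n 2039 yaw 8.83 roll -6.95 FL [0.5646 0.0074 0.    ] BL [0.7227 0.032  0.    ] zmin 0.0116
gap to divider front 70.1 back 47.6 mm  s-front minus .556: 8.6
17.1 [-0.81   0.255  0.785  2.323 -1.318  0.117 -0.192] [0.5532 0.0063 0.2249] 
 z [ 0.567 -0.01  -0.823] y [ 0.156 -0.98   0.12 ] lean 34.6 F [ 0.7 -0.3 -6.9] T [ 0.    1.96 -0.01] w 52.1
```

Call:
carry_out([
  [0,0,-0.2,0,4.5],
  [0,0.7,-0.15,-0.045,4.5],
  [0,1.5,-0.15,-0.09,4.5],
  [-0.1,2.3,-0.15,-0.135,4.5],
  [-0.1,3.0,-0.15,-0.18,4.5],
  [-0.1,3.7,-0.15,-0.22,4.5],
  [-0.1,3.7,-0.2,-0.22,4.5],
])

```text
clock: 17.8
position: [0.5536, 0.0453, 0.2241]
ee_rot: [2.875, -0.033, 0.878]
force: [-8.9, 2.2, 16.8]
width: 0.562
```

```bash
python3 pose.py p6; python3 st.py
```

```text
n 891 yaw -3.73 roll -7.27 FL [0.5642 0.0429 0.    ] BL [0.7238 0.0325 0.    ] zmin 0.0143
gap to divider front 34.6 back 47.1 mm  s-front minus .556: 8.7
17.85 [-1.272  0.474  1.257  2.31  -1.209  0.226 -0.642] [0.5536 0.0451 0.2241] 
 z [ 0.555 -0.135 -0.821] y [-0.06  -0.991  0.122] lean 34.8 F [-5.   1.7  7.3] T [0.76 1.06 0.01] w 52.0
```

Call:
carry_out([
  [0,0,0,0.05,4.5],
  [0,0,0,0.1,4.5],
  [0,0,0,0.15,4.5],
  [0,0,0,0.18,4.5],
  [0,0,-0.1,0.18,4.5],
])

```text
clock: 18.35
position: [0.5541, 0.045, 0.224]
ee_rot: [2.914, 0.229, 0.91]
force: [-13.7, 0.5, 22.4]
width: 0.564
```

```bash
python3 pose.py p7; python3 st.py
```

```text
n 1041 yaw 6.55 roll -7.16 FL [0.565  0.0452 0.    ] BL [0.7239 0.0634 0.    ] zmin 0.0194
gap to divider front 32.4 back 16.2 mm  s-front minus .556: 9.5
18.4 [-1.05   0.311  0.966  2.324 -1.306  0.121 -0.333] [0.5543 0.0451 0.224 ] 
 z [ 0.571 -0.032 -0.82 ] y [ 0.118 -0.986  0.121] lean 34.9 F [-8.8 -0.7 11. ] T [0.25 1.77 0.07] w 51.7
```

Call:
carry_out([
  [0,0.6,0,-0.035,4.5],
  [0,1.1,0,-0.07,4.5],
  [-0.1,1.7,0,-0.1,4.5],
  [-0.1,1.7,0,-0.1,4.5],
  [-0.1,1.7,0,-0.1,4.5],
])

```text
clock: 18.9
position: [0.5535, 0.0628, 0.2241]
ee_rot: [2.894, 0.084, 0.896]
force: [0.4, 0.1, -4.4]
width: 0.566
```

```bash
python3 pose.py p8; python3 st.py
```

```text
n 578 yaw 0.75 roll -6.89 FL [0.581  0.0629 0.    ] BL [0.741 0.065 0.   ] zmin 0.1233
gap to divider front 14.8 back 14.9 mm  s-front minus .556: 25.8
18.95 [-1.256  0.425  1.189  2.314 -1.245  0.191 -0.549] [0.5534 0.0626 0.2241] 
 z [ 0.566 -0.089 -0.82 ] y [ 0.02  -0.992  0.121] lean 34.9 F [-0.2  1.1 -4.6] T [0.49 1.6  0.09] w 51.9
```

Call:
carry_out([
  [0,0,-0.1,0,4.5],
  [0,0,-0.1,0,5.6],
  [0,-0.2,-0.1,0,6.0],
  [0,-0.6,-0.1,0,6.2],
  [0,-1.0,-0.1,0,6.2],
  [0,-1.4,-0.1,0,6.2],
  [0,-1.8,-0.1,0,6.2],
  [0,-2.2,-0.1,0,6.2],
  [0,-2.5,-0.1,0,6.4],
  [0,-2.7,-0.1,0,6.6],
  [0,-2.7,-0.1,0,7.5],
  [0,-2.5,-0.1,0,9],
  [0,-2.5,-0.1,0,9],
  [0,-2.5,-0.1,0,9],
])

```text
clock: 20.35
position: [0.5534, 0.038, 0.223]
ee_rot: [2.895, 0.084, 0.896]
force: [0.7, 0.1, 0.4]
width: 0.971
```

```bash
python3 pose.py p9; python3 st.py; python3 -c "
import cv2;p=cv2.imread('pics/p9.png');cv2.imwrite('pics/p9c.png',cv2.resize(p[80:280,220:420],(600,600)))"
```

```text
n 963 yaw 1.06 roll 0.09 FL [0.5677 0.0623 0.    ] BL [0.7277 0.0653 0.    ] zmin 0.1083
gap to divider front 15.2 back 14.4 mm  s-front minus .556: 12.5
20.4 [-1.159  0.376  1.111  2.324 -1.268  0.153 -0.472] [0.5534 0.0379 0.223 ] 
 z [ 0.566 -0.089 -0.82 ] y [ 0.02  -0.992  0.121] lean 34.9 F [ 0.5 -0.2  0.2] T [0.15 0.64 0.01] w 89.6
```

View pics/p9c.png

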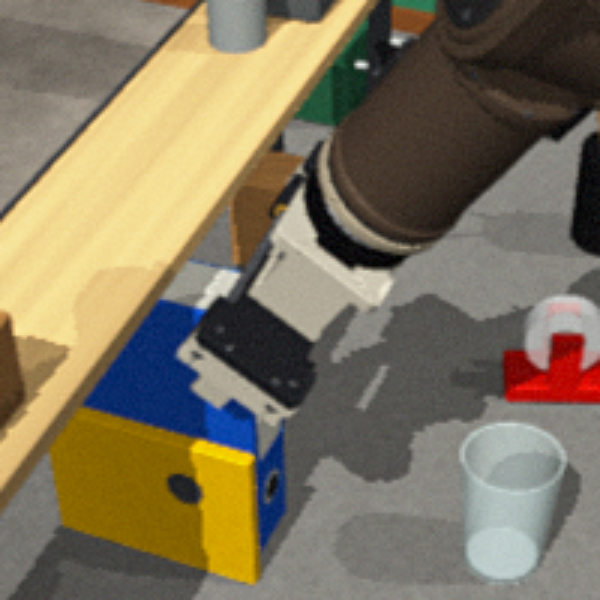

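```bash
python3 simn.py '[[-5.1,0.8,7.4,0,3],[-2,-12,0,0.65,6],[3,-0.5,-17.8,0,6],[2,4,0,0,2],[0,2.7,0,0,2]]'
```

```text
model err [-0.0457 -0.0119 -0.0245]
[-5.1, 0.8, 7.4, 0, 3] [-1.43  0.3   1.32  2.36 -0.63  0.14 -1.12] [0.483 0.027 0.231] lean 34.9 y [ 0.016 -0.991  0.13 ]
[-2, -12, 0, 0.65, 6] [-1.26 -0.44  1.32  2.39  0.22  0.36 -0.9 ] [ 0.448 -0.086  0.248] lean 34.9 y [ 0.613 -0.78   0.13 ]
[3, -0.5, -17.8, 0, 6] [-1.26 -0.44  1.32  2.57  0.43  0.19 -1.12] [ 0.399 -0.058  0.201] lean 34.9 y [ 0.612 -0.78   0.131]
[2, 4, 0, 0, 2] [-1.37 -0.34  1.32  2.57  0.35  0.12 -1.17] [ 0.416 -0.018  0.206] lean 34.9 y [ 0.612 -0.78   0.131]
[0, 2.7, 0, 0, 2] [-1.32 -0.26  1.23  2.55 -0.09  0.12 -0.82] [0.416 0.007 0.212] lean 34.9 y [ 0.612 -0.78   0.131]
```

Call:
carry_out([
  [-2,0.3,2.9,0,9.1],
  [-4,0.6,5.8,0,9.1],
  [-5.5,0.8,8,0,9.1],
  [-5.5,0.8,8,0,9.1],
])

```text
clock: 20.8
position: [0.5082, 0.0679, 0.2464]
ee_rot: [2.992, 0.129, 0.802]
force: [-0.4, 0.5, -0.5]
width: 0.992
```

```bash
python3 st.py;python3 pose.py p10
```

```text
20.8 [-1.379  0.219  1.238  2.331 -0.38   0.238 -1.34 ] [0.5082 0.0679 0.2464] 
 z [ 0.501 -0.019 -0.865] y [ 0.069 -0.996  0.062] lean 30.1 F [-0.4  0.5 -0.5] T [0.05 0.62 0.05] w 91.1
n 1465 yaw 0.63 roll 0.33 FL [0.5681 0.0625 0.    ] BL [0.7281 0.0642 0.    ] zmin 0.1076
gap to divider front 15.1 back 15.5 mm  s-front minus .556: 12.9
```

```bash
cat > feas.py <<'E'
from k2 import *
from cell import arm
p0=np.load('p.npy');o=arm.observe();q=np.array(o['joints']);M0=R.from_rotvec(o['ee_rot'])
# local correction of the model
t,M=fk2(q,p0);dt=t-o['position']
rng=np.random.default_rng(0)
for sp in(.3,.5,.65):
  for T in((.50,-.09,.30),(.52,-.09,.119),(.549,-.03,.119)):
    Rt=M*M0.inv()*R.from_rotvec([0,0,sp])*M0; S=[]
    for k in range(25):
        x,e,a=ik(np.array(T)+dt,Rt,q+rng.normal(0,.5,7),p0)
        if e<.002 and a<.5:S.append(x)
    S.sort(key=lambda x:-np.min(np.r_[x-LIM[:,0],LIM[:,1]-x]))
    print(sp,T,len(S),[(x.round(2).tolist(),round(np.min(np.r_[x-LIM[:,0],LIM[:,1]-x]),2)) for x in S[:2]])
E
python3 feas.py; python3 simn.py '[[-1,-15.5,5,0.5,6],[2,0,-18,0,6],[3,6,0,0,3]]'
```

```text
0.3 (0.5, -0.09, 0.3) 25 [([-0.6, 0.01, 0.94, 2.2, -0.57, 0.57, -0.42], np.float64(0.37)), ([-0.58, 0.01, 0.92, 2.2, -0.57, 0.57, -0.42], np.float64(0.37))]
0.3 (0.52, -0.09, 0.119) 1 [([1.21, 0.63, -1.08, 2.45, 1.95, 0.28, -2.74], np.float64(0.0))]
0.3 (0.549, -0.03, 0.119) 0 []
0.5 (0.5, -0.09, 0.3) 25 [([-0.44, 0.07, 0.89, 2.16, -0.71, 0.73, -0.05], np.float64(0.41)), ([-0.18, 0.05, 0.61, 2.16, -0.68, 0.71, -0.09], np.float64(0.41))]
0.5 (0.52, -0.09, 0.119) 22 [([0.75, 0.42, -0.44, 2.31, -1.13, 0.23, 0.48], np.float64(0.11)), ([0.55, 0.4, -0.16, 2.3, -1.3, 0.34, 0.65], np.float64(0.02))]
0.5 (0.549, -0.03, 0.119) 23 [([1.06, 0.61, -1.02, 2.41, 1.84, 0.19, -2.55], np.float64(0.07)), ([0.57, 0.42, -0.42, 2.3, -1.28, 0.16, 0.48], np.float64(0.04))]
0.65 (0.5, -0.09, 0.3) 18 [([-0.34, 0.11, 0.87, 2.13, -0.76, 0.86, 0.17], np.float64(0.44)), ([-0.34, 0.11, 0.87, 2.13, -0.76, 0.86, 0.17], np.float64(0.44))]
0.65 (0.52, -0.09, 0.119) 19 [([0.8, 0.43, -0.45, 2.28, -0.95, 0.31, 0.47], np.float64(0.19)), ([0.8, 0.43, -0.45, 2.28, -0.95, 0.31, 0.46], np.float64(0.19))]
0.65 (0.549, -0.03, 0.119) 21 [([0.55, 0.42, -0.34, 2.28, -1.13, 0.28, 0.5], np.float64(0.16)), ([0.57, 0.42, -0.37, 2.28, -1.11, 0.27, 0.48], np.float64(0.15))]
model err [-0.0292 -0.0267 -0.0143]
[-1, -15.5, 5, 0.5, 6] [-1.3  -0.44  1.32  2.24  0.3   0.57 -1.11] [ 0.467 -0.113  0.283] lean 29.9 y [ 0.535 -0.842  0.069]
[2, 0, -18, 0, 6] [-1.31 -0.44  1.32  2.49  0.51  0.34 -1.34] [ 0.407 -0.075  0.209] lean 29.9 y [ 0.534 -0.842  0.071]
[3, 6, 0, 0, 3] [-1.52 -0.44  1.32  2.49  0.83  0.35 -1.83] [ 0.434 -0.014  0.214] lean 29.9 y [ 0.534 -0.842  0.071]
```

```bash
python3 simn.py '[[-1,-3,20,0.1,5],[10,-12,31,0.3,9],[-9,0,-30,0.2,9],[-1,2,-20,0,6],[1,0,-19,0,6],[3,5,0,0,3]]';python3 simn.py '[[-1,-3,20,0.1,5],[10,-12,41,0.5,12],[-9,0,-40,0,10],[-1,2,-20,0,6],[1,0,-19,0,6],[3,5,0,0,3]]'
```

```text
model err [-0.0292 -0.0267 -0.0143]
[-1, -3, 20, 0.1, 5] [-1.2  -0.35  0.72  2.06  0.54  0.91 -2.08] [0.468 0.011 0.432] lean 29.9 y [ 0.165 -0.984  0.069]
[10, -12, 31, 0.3, 9] [-1.79 -0.39  1.28  1.06  0.41  1.63 -1.38] [ 0.568 -0.109  0.742] lean 29.9 y [ 0.448 -0.891  0.069]
[-9, 0, -30, 0.2, 9] [-1.12 -0.44  1.04  1.92  0.15  0.99 -0.97] [ 0.478 -0.109  0.442] lean 29.9 y [ 0.616 -0.784  0.069]
[-1, 2, -20, 0, 6] [-1.33 -0.44  1.32  2.31  0.27  0.51 -1.03] [ 0.451 -0.08   0.258] lean 29.9 y [ 0.616 -0.785  0.07 ]
[1, 0, -19, 0, 6] [-1.33 -0.44  1.32  2.56  0.49  0.28 -1.27] [ 0.383 -0.046  0.188] lean 29.9 y [ 0.616 -0.785  0.071]
[3, 5, 0, 0, 3] [-1.52 -0.44  1.32  2.56  0.84  0.29 -1.76] [0.408 0.004 0.195] lean 29.9 y [ 0.616 -0.785  0.071]
model err [-0.0292 -0.0267 -0.0143]
[-1, -3, 20, 0.1, 5] [-1.2  -0.35  0.72  2.06  0.54  0.91 -2.08] [0.468 0.011 0.432] lean 29.9 y [ 0.165 -0.984  0.069]
[10, -12, 41, 0.5, 12] [-2.18 -0.44  1.32  0.61  0.58  2.   -1.23] [ 0.561 -0.106  0.838] lean 29.9 y [ 0.616 -0.784  0.07 ]
[-9, 0, -40, 0, 10] [-1.09 -0.44  1.01  1.94  0.14  0.98 -0.97] [ 0.471 -0.106  0.438] lean 29.9 y [ 0.616 -0.784  0.07 ]
[-1, 2, -20, 0, 6] [-1.33 -0.44  1.32  2.33  0.28  0.49 -1.04] [ 0.447 -0.078  0.252] lean 29.9 y [ 0.616 -0.785  0.07 ]
[1, 0, -19, 0, 6] [-1.32 -0.44  1.32  2.57  0.5   0.27 -1.27] [ 0.381 -0.046  0.186] lean 29.9 y [ 0.616 -0.785  0.071]
[3, 5, 0, 0, 3] [-1.52 -0.44  1.32  2.57  0.85  0.28 -1.78] [0.406 0.004 0.194] lean 29.9 y [ 0.616 -0.785  0.071]
```

The file stands upright at a gap of about 15 mm, which is too marginal. The tool roll has meanwhile dropped to 3.5°, so I'll re-grip, step the file a few mm closer at that smaller tip, and set it down again.

Call:
carry_out([
  [-0.5,-1.5,0.5,-0.03,9.1],
  [0,-3,0.5,-0.055,9.1],
  [0,-3,0.5,-0.055,9.1],
  [1.5,-3,0,-0.055,9.1],
  [3,-3,-1,-0.055,9.1],
  [4.5,-3,-2,-0.055,9.1],
  [5.1,-3,-2.3,-0.055,9.1],
  [5.1,-3,-2.3,-0.055,9.1],
])

```text
clock: 21.65
position: [0.5583, 0.0371, 0.2226]
ee_rot: [2.982, 0.045, 0.79]
force: [-0.4, -0.5, 0.8]
width: 0.992
```

```bash
python3 st.py; python3 pose.py p11
```

```text
21.65 [-0.934  0.299  0.847  2.25  -0.479  0.202 -1.262] [0.5583 0.0371 0.2226] 
 z [ 0.495 -0.047 -0.867] y [ 0.013 -0.998  0.062] lean 29.8 F [-0.4 -0.5  0.8] T [0.03 0.58 0.02] w 91.0
n 914 yaw 0.51 roll 0.08 FL [0.5676 0.0625 0.    ] BL [0.7276 0.064  0.    ] zmin 0.1079
gap to divider front 15.0 back 15.7 mm  s-front minus .556: 12.4
```

Call:
carry_out([
  [0,0.2,0.1,0,7],
  [0,0.2,0.1,0,6],
  [0,0.6,0.1,0,5.9],
  [0,1.0,0.1,0,5.8],
  [0,1.4,0.1,0,5.6],
  [0,1.4,0.1,0,4.5],
  [0,1.3,0.1,0,4.5],
  [0,1.3,0.1,0,4.5],
  [0,1.3,0.1,0,4.5],
], squeeze=60)

```text
clock: 22.6
position: [0.5577, 0.0507, 0.2237]
ee_rot: [2.983, 0.046, 0.789]
force: [-0.3, 4.3, 0.0]
width: 0.566
```

```bash
python3 st.py; python3 pose.py p12
```

```text
22.6 [-0.99   0.307  0.882  2.247 -0.472  0.21  -1.295] [0.5577 0.0507 0.2237] 
 z [ 0.495 -0.046 -0.868] y [ 0.014 -0.998  0.061] lean 29.8 F [-0.3  4.3  0. ] T [1.58 0.63 0.62] w 51.9
n 790 yaw 0.54 roll -3.93 FL [0.5678 0.0624 0.    ] BL [0.7278 0.0639 0.    ] zmin 0.1151
gap to divider front 15.2 back 15.8 mm  s-front minus .556: 12.6
```

Call:
carry_out([
  [0,0.3,-0.1,-0.02,4.5],
  [0,0.65,-0.1,-0.038,4.5],
  [0,0.65,-0.1,-0.038,4.5],
  [0,0.63,-0.1,-0.018,4.5],
  [0,0.62,-0.1,0.004,4.5],
  [0,0.62,-0.1,0.004,4.5],
  [0,0.62,-0.1,0.004,4.5],
])

```text
clock: 23.35
position: [0.5587, 0.0553, 0.2236]
ee_rot: [2.982, 0.048, 0.793]
force: [0.1, -4.7, 6.9]
width: 0.567
```

```bash
python3 st.py; python3 pose.py p13
```

```text
23.35 [-1.002  0.312  0.886  2.245 -0.472  0.207 -1.302] [0.5587 0.0553 0.2236] 
 z [ 0.497 -0.046 -0.866] y [ 0.016 -0.998  0.062] lean 30.0 F [ 0.1 -4.7  6.9] T [-1.46 -0.28 -0.44] w 52.1
n 650 yaw 0.74 roll -4.12 FL [0.5704 0.0662 0.    ] BL [0.7304 0.0683 0.    ] zmin 0.1198
gap to divider front 11.3 back 11.4 mm  s-front minus .556: 15.2
```

Call:
carry_out([
  [0,0.3,0,-0.01,4.5],
  [0,0.5,0,-0.015,4.5],
  [0,0.5,0,0.01,4.5],
  [0,0.5,0,0.01,4.5],
])

```text
clock: 23.8
position: [0.5588, 0.0575, 0.2236]
ee_rot: [2.981, 0.056, 0.795]
force: [1.4, -10.2, 3.8]
width: 0.563
```

```bash
python3 st.py; python3 pose.py p14
```

```text
23.8 [-1.007  0.312  0.887  2.245 -0.471  0.206 -1.303] [0.5588 0.0575 0.2236] 
 z [ 0.498 -0.045 -0.866] y [ 0.02  -0.998  0.064] lean 30.0 F [  1.4 -10.2   3.8] T [-2.78  0.17 -1.92] w 51.7
n 604 yaw 0.80 roll -4.10 FL [0.5707 0.0686 0.    ] BL [0.7307 0.0708 0.    ] zmin 0.1232
gap to divider front 9.0 back 8.9 mm  s-front minus .556: 15.6
```

Gap is about 9 mm. The lateral force of 10 N suggests the file is now against the divider top. I'll set it down now.

Call:
carry_out([
  [0,0,0,0,5.5],
  [0,-0.2,0,0,5.8],
  [0,-0.5,0,0,5.9],
  [0,-0.8,0,0,6.0],
  [0,-1.1,0,0,6.0],
  [0,-1.4,0,0,6.2],
  [0,-1.6,0,0,7],
  [0,-1.4,0,0,8],
  [0,-1.2,0,0,9.1],
  [0,-1.2,0,0,9.1],
  [0,-1.2,0,0,9.1],
])

```text
clock: 24.95
position: [0.5588, 0.0459, 0.2236]
ee_rot: [2.981, 0.056, 0.795]
force: [0.2, 1.2, 0.7]
width: 0.984
```

```bash
python3 st.py; python3 pose.py p15
```

```text
24.95 [-0.964  0.302  0.861  2.248 -0.474  0.202 -1.277] [0.5588 0.0459 0.2236] 
 z [ 0.498 -0.045 -0.866] y [ 0.021 -0.998  0.064] lean 30.0 F [0.2 1.2 0.7] T [ 0.05  0.57 -0.  ] w 90.3
n 753 yaw 0.83 roll 0.01 FL [0.5689 0.0687 0.    ] BL [0.7289 0.071  0.    ] zmin 0.1142
gap to divider front 8.9 back 8.7 mm  s-front minus .556: 13.7
```

Call:
carry_out([
  [-1.5,0.1,2.6,0,9.1],
  [-3,0.2,5.2,0,9.1],
  [-5,0.3,8.5,0,9.1],
  [-8,0.3,12,0,9.1],
  [-10,0.3,14,0,9.1],
  [-10,0.3,14,0,9.1],
])

```text
clock: 25.6
position: [0.4668, 0.0694, 0.3029]
ee_rot: [3.034, 0.105, 0.678]
force: [-0.7, 0.5, -2.4]
width: 0.994
```

```bash
python3 st.py; python3 pose.py p16; python3 -c "
from h import *
p,d=shot('scene','s9');S=world('scene',d)
W=world('side',np.load('pics/p16.npy'))
P=S[165:200,275:303].reshape(-1,3);P=P[(P[:,2]>.02)&(P[:,2]<.12)];print('tumb2',P.mean(0))
P=S[195:245,200:250].reshape(-1,3);P=P[(P[:,2]>.02)&(P[:,2]<.12)];print('disp',P.mean(0))"
```

```text
25.6 [-1.438 -0.149  1.005  2.261  0.552  0.626 -2.312] [0.4668 0.0694 0.3029] 
 z [ 0.426 -0.016 -0.904] y [ 0.059 -0.997  0.045] lean 25.2 F [-0.7  0.5 -2.4] T [0.06 0.63 0.03] w 91.2
n 1470 yaw 0.92 roll 0.07 FL [0.5679 0.0687 0.    ] BL [0.7279 0.0713 0.    ] zmin 0.1146
gap to divider front 8.8 back 8.4 mm  s-front minus .556: 12.8
tumb2 [ 0.40000528 -0.00915501  0.06730762]
disp [ 0.40409424 -0.22164409  0.05488341]
```

View pics/p16.png

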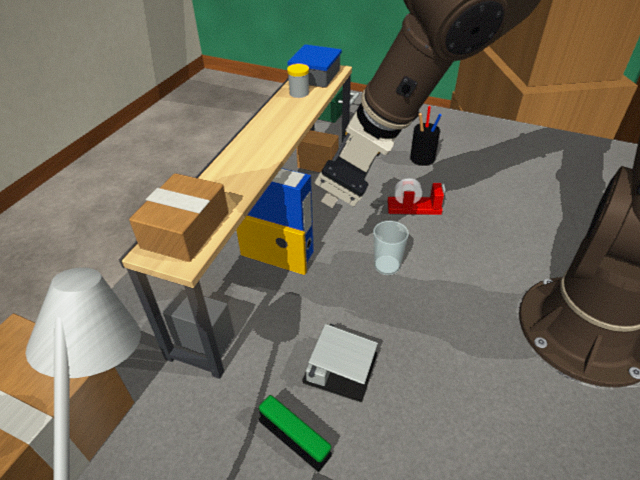

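The file (around 290,205) stands upright beside the divider, the gripper (345,180) is clear, and the tumbler and other things are in place. I'll let the arm settle and hand in.

Call:
carry_out([
  [0,0,0,0,9.1],
  [0,0,0,0,9.1],
  [0,0,0,0,9.1],
])

```text
clock: 26.0
position: [0.4674, 0.0694, 0.3036]
ee_rot: [3.037, 0.103, 0.681]
force: [-0.5, -0.4, 0.5]
width: 0.99
```

```bash
python3 pose.py p17; python3 -c "
from cell import arm
print(arm.sign_off())"
```

```text
n 1478 yaw 0.99 roll 0.03 FL [0.5674 0.0686 0.    ] BL [0.7274 0.0714 0.    ] zmin 0.1140
gap to divider front 9.0 back 8.3 mm  s-front minus .556: 12.3
the job is handed in; nothing more can be done
None
```

I walked the file to the divider, set it down upright about 9 mm from it, and handed the job in at 26 s of the 51 s limit. The hand-in gave no verdict.

**Walk:** The file was tipped about 7° onto its left lower edge. It then went in seven alternating swings of its front and back ends, about 16 to 39 mm each. In the first step the planted back corner moved about 1 mm while the front corner swung about 36 mm.

**Setting down:** The first set-down left a gap of about 15 mm, right at the limit. I gripped the file again with a smaller tip of about 4°, moved it about 6 mm closer and set it down again. Because of that, this last short move was made at less than the 6° tip used on the way.

**Last checks:**

| Check | Measured |
|---|---|
| Gap to divider | 8 to 9 mm |
| Squareness to divider | about 0.2° |
| Lean from upright | about 0.0° |
| Offset front to back | about 12 mm |
| Gripper | open and clear of the file |
| Tumbler | within about 2 mm of its starting place |
| Tape dispenser | within about 1 mm of its starting place |

- **Not measured:** The punch, stapler and pen pot were only checked by eye, and looked unmoved. The lower part of the file's left face was hidden by the divider at the end, so the gap comes from the visible upper part, good to about 2 mm.
- **Tool lean:** The moves cannot command it, so I got it by driving the arm against its reach and joint limits. My fitted arm model was off by up to about 5 cm there, so I used it only to choose directions.
- **Lift:** The tool carried most of the file's weight after two of the swings, so the file may have been very slightly raised there. The tool itself rose only about 1 mm, well under the 7 mm limit.

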